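# Set out the brick yard's sample display

## Robot

A 6-joint arm with a two-finger parallel gripper is mounted at the origin on the work surface. World frame = base frame: x ahead of the robot, y to its left, z up, the work surface at z = 0. Lengths are in m, angles in rad, forces in N, time in s.
With the tool pointing down it reaches from about 0.425 to 0.925 m from the base axis. Payload 12.5 kg.
Tool frame: the origin (TCP) lies on the front face of the gripper's body, between the roots of the fingers; the fingertips stand 73 mm ahead of it and the grasp point (between the pads) lies 54 mm ahead of it; z points along the fingers, y is the direction in which the jaws open and shut (so a half turn about z gives the same grasp; the last joint's range is limited). The gripper opens to 85 mm and grips with 20 to 120 N. Pads are 22 mm wide; open, the fingers measure 114 mm over their backs; the gripper's body (76 mm by 85 mm) begins 54 mm behind the grasp point. The pads swing forward as they close: fully open they stand 13 mm farther back than shut.
Start: joints at [1.19, 0.491, 1.559, -0, 1.092, -0.106], TCP at [0.17, 0.602, 0.304] pointing down, gripper open.
Joint ranges: [-3.1, 3.1], [-0.84, 2.19], [0.05, 2.79], [-1.13, 4.28], [0.06, 2.93], [-2.69, 2.69]. Speed limits (rad/s): [2.22, 2.22, 2.79, 3.14, 3.14, 3.14].

## Interface

Orientations are given as a 3x3 rotation matrix whose columns are the frame's x, y, z axes.
In Python, from rig import arm gives the robot as it stands.
- The arm moves only by the tool apply_moves, never from a script. Its argument "plan" is text: rows parted by semicolons, each of 4 numbers parted by spaces: the shift along the tool's x, y, z in cm, then the turn about the tool's z in degrees. In form: x y z turn; .... A call has 1 to 8 rows; each row shifts and turns the pose as measured when the row begins, along the tool's axes as they then stand; what a row does not reach is not made up. A row lasts 1/8 s, in which the tool goes at most 62.5 mm and 10.7 degrees, less where a joint would pass 70% of its speed; a pose out of reach is approached as far as the arm can. A call is refused whole if a number of a shift passes 6.25 or a number of a turn 10.7, either way. A call with a gripper value outside its range is refused whole. "hand" is the opening, from 0 (shut) to 1 (fully open), set as the call begins (left out, the last holds). The fingers move at their own pace and stop on an object; "grip_force" is the grip in N (left out, the last holds). Time passes only in rows, so rows that do not move let the fingers close. It gives the time, the measured TCP pose, the force and the opening at its end, in the units of the state.
- arm.get_state(): the state, without advancing time (a new reading comes with each control period).
- arm.get_image(name): name is "scene" or "top" or "wrist"; returns (picture, depth): 420x560x3 uint8, red, green, blue; 420x560 float32, m along the optical axis (not along the pixel's ray), 0 where there is no reading.
- arm.camera_model(name): a dict with "mtx" (3x3 intrinsics, pixels), "rvec" (rotation vector, rad) and "tvec" (3), from world to camera coordinates, as OpenCV has them. Camera axes: x right, y down, z forward; pixel columns grow to the right and rows downward; lengths in m; the calibration is good to about 2 mm. A picture is of the moment at which its call begins: read the wrist's pose just before it. camera_model takes no time and is no camera call; for the wrist camera it gives the pose at the moment of the call.
- arm.sign_off(): hands the job in, once; it reports no verdict.
The state is a dict: "t": time; "joint_pos": joint angles; "joint_vel": joint speeds; "joint_torque": joint torques, N m; "tool_pos": TCP position; "ee_rot": TCP orientation; "contact_force": force on the tool from outside, world axes, zero at the start; "wrist_torque": the same for the moment, N m; "finger_gap": opening from 0.0 (shut) to 1.0 (fully open).
Only numpy, scipy, OpenCV 4.12 (cv2) and the standard library are available. Lean on these libraries where they do the work, as an engineer would, in place of code of your own. Each camera call takes 0.05 s, during which the arm holds its last target. There are 200 camera calls.

## Task

Set out the samples: on the plywood board put the two-hole brick in the middle, long side along the board, the six-sided paver centred on top of it, and stand the round core on the board's centreline midway between the brick and the board end nearer the sloped stand. Lay the flat slip lengthwise up the middle of the sloped stand, resting against its bottom lip. Set the pieces down rather than dropping them, and leave the tin and the steel weight where they are.

Things in the scene. Friction and masses are not known exactly. Their poses are not given: they have to be found in the camera images.
- board: flat plywood board fixed to the bench, 120 (its x) x 270 (its y) x 18 mm high; origin at the centre of its underside, z up, y along its length. The brick goes over its origin; the core goes on its y axis, 92.5 mm from the origin, towards the sloped stand (+y or -y, as the stand stands).
- rest: sloped face of the fixed wooden stand, 160 (x) x 120 mm (y). Origin on the face, mid-width, at its foot against the inner side of the lip, 30 mm above the bench; x points up the slope (towards the robot, rising 0.4 rad; the stand faces away from it), y level across it, z square out of it. The lip is full width, 12 mm thick, 14 mm proud. Top 92 mm above the bench.
- slip: brick slip: flat plain rectangular grey slab, 140 (x) x 60 (y) x 20 mm thick (z), about 0.33 kg, lying flat at the start; origin at the centre of its underside. Resting against the lip its origin is 70 mm up the rest's x axis.
- brick: two-hole brick: grey block 100 (x) x 60 (y) x 50 mm high (z) with two round 26 mm upright holes, through, 23 mm either side of its centre along x; about 0.5 kg, standing with the holes upright; origin at the centre of its underside, z up.
- core: test core: grey plain upright cylinder, 50 mm diameter, 80 mm high, about 0.31 kg; origin at the centre of its underside, z up.
- hexpaver: paver: grey six-sided flat piece, 56 mm across flats (65 mm over corners), 24 mm thick, about 0.15 kg, lying flat; origin at the centre of its underside, z up. One pair of flats faces its +y and -y; the other flats are at 60 degree steps.
- tin: bystander: closed tin can, 58 mm diameter, 85 mm high, upright; origin at the centre of its underside. Leave it.
- weight: bystander: dark steel check weight, 52 mm diameter and 60 mm high with a knob on top, upright; origin at the centre of its underside. Leave it.
There are look-alikes about, which are no part of the job. What is shaped like the hexpaver but yellow is not meant. Leave any yellow look-alike of the slip alone.

How it is judged:
By the outcome, as a careful person would: the job done as asked, in the order asked, and still so for the second after the job is handed in, with the robot touching nothing.
It also fails if it takes over 102 s, if anything falls off the work surface, if the arm or the gripper's body presses on something with over 40 N, if the wrist force passes 120 N, or if a joint passes its speed limit or range.

## Working session

There is one attempt and no reset: what is moved stays moved. The work goes in short steps, Python scripts to look and compute and a tool call to move; the robot and the scene stay as the last step left them, time stands still between calls to the robot, and variables do not carry over. Pictures are saved under pics/ and viewed, about 12 in all and at most 16, crops included, and the job is handed in when it is done.

Besides the shell and the picture viewer there is one more tool, called after "Emit:" in YAML: its name, and indented under it one key for each argument. apply_moves: Moves the arm, as the interface text tells. Its arguments: {"type":"object","properties":{"plan":{"type":"string"},"hand":{"type":"number"},"grip_force":{"type":"number"}},"required":["plan"]}

```bash
mkdir -p pics; ls; python3 - <<'E'
from rig import arm
import cv2,numpy as np
s=arm.get_state();print(s['t'],s['tool_pos'],s['ee_rot'])
for n in ('top','scene'):
    im,d=arm.get_image(n);cv2.imwrite(f'pics/{n}0.png',cv2.cvtColor(im,cv2.COLOR_RGB2BGR));np.savez(f'{n}0.npz',im=im,d=d)
    c=arm.camera_model(n);print(n,c['mtx'].round(1).tolist(),np.round(c['rvec'],3),np.round(c['tvec'],3),(d>0).mean())
E
```

```text
pics
0.0 [0.1694894  0.60141098 0.30330334] [[-9.62477632e-01  2.71360618e-01 -4.72288905e-04]
 [ 2.71360981e-01  9.62477043e-01 -1.07723543e-03]
 [ 1.62247957e-04 -1.16497578e-03 -9.99999308e-01]]
top [[382.8, 0.0, 269.8], [0.0, 382.8, 206.2], [0.0, 0.0, 1.0]] [ 2.185 -2.219  0.071] [0.011 0.478 1.01 ] 0.9959566326530612
scene [[498.3, 0.0, 282.6], [0.0, 498.3, 208.7], [0.0, 0.0, 1.0]] [ 1.928  1.54  -0.609] [-0.137 -0.285  1.763] 0.9958205782312926
```

View pics/top0.png

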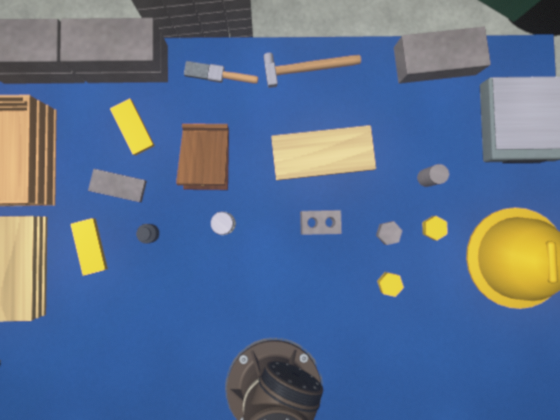

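View pics/scene0.png

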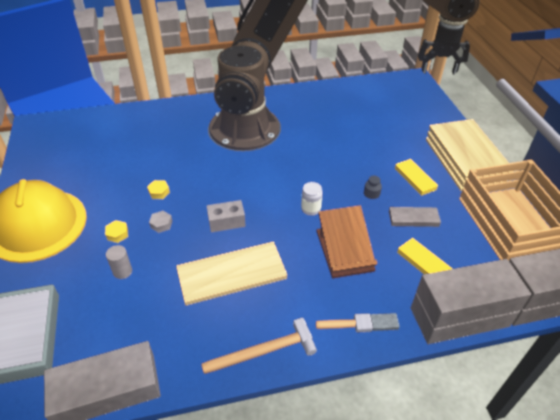

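The top view shows, by pixel: brick (321,222), grey hex (390,233), core (433,175), board (323,152), stand (203,156) with its lip on the far side, grey slip (117,185), tin (222,223) and weight (147,233). The stand lies on the +y (left) side of the board. In the scene view the same things appear, with nothing stacked.

```bash
cat > h.py <<'E'
import cv2,numpy as np
from rig import arm
def cloud(n,d,c=None):
    c=c or arm.camera_model(n);K=c['mtx'];R=cv2.Rodrigues(np.array(c['rvec']))[0];t=np.array(c['tvec']).ravel()
    v,u=np.mgrid[:d.shape[0],:d.shape[1]]
    P=np.stack([(u-K[0,2])*d/K[0,0],(v-K[1,2])*d/K[1,1],d],-1)
    return (P-t)@R
def topface(W,box,zlo,zhi):
    u0,v0,u1,v1=box;m=np.zeros(W.shape[:2],bool);m[v0:v1,u0:u1]=1
    m&=(W[...,2]>zlo)&(W[...,2]<zhi)
    k,l,st,_=cv2.connectedComponentsWithStats(m.astype(np.uint8))
    if k<2:return None
    p=W[l==1+np.argmax(st[1:,4])]
    r=cv2.minAreaRect((p[:,:2]*1000).astype(np.float32))
    return r,np.median(p[:,2])*1000,len(p)
E
python3 - <<'E'
from h import *
d=np.load('top0.npz')['d'];W=cloud('top',d)
print('table z',np.median(W[300:330,100:200,2]))
B=dict(brick=(295,200,350,245,.035,.065),hex=(370,215,408,250,.014,.035),core=(410,155,455,195,.065,.09),board=(262,115,385,190,.010,.03),
slip=(80,160,155,212,.01,.03),tin=(200,205,245,245,.06,.1),weight=(130,215,165,250,.035,.07))
for n,b in B.items():
    r=topface(W,b[:4],*b[4:]);print(n,np.round(r[0][0],1),np.round(r[0][1],1),round(r[0][2],1),round(r[1],1),r[2])
# rest
m=np.zeros(d.shape,bool);m[112:200,165:240]=1;m&=W[...,2]>.02
p=W[m];print(p.min(0),p.max(0))
m2=m.copy();m2[:133]=0;m2[:,:182]=0;m2[:,225:]=0;m2[182:]=0
q=W[m2];c=q.mean(0);n=np.linalg.svd(q-c)[2][2];n*=np.sign(n[2]);print('rest n',n,np.arccos(n[2]),c, np.arctan2(n[1],n[0]))
for v in range(118,194,3):print(v,np.round(W[v,203]*1000))
e=[tuple(np.round(W[v,u]*1000)) for v in(140,170) for u in range(174,234) if m[v,u] and (not m[v,u-1] or not m[v,u+1])];print(e)
E
```

```text
table z -0.0016201180915702104
brick [ 432.  -126.5] [100.6  59.3] 89.2 48.1 767
hex [ 401.5 -311.4] [55.8 63.1] 12.1 22.0 406
core [ 549.1 -422.4] [49. 48.] 85.2 77.7 340
board [ 620.8 -141.8] [120.9 270.4] 5.3 16.1 4435
slip [539.1 410.5] [141.5  60. ] 76.5 18.4 1209
tin [434.4 124.3] [53.6 55.2] 89.3 82.8 413
weight [409.8 324.5] [39.8 45.7] 71.1 57.5 227
[0.42535535 0.01766473 0.02171762] [0.69632353 0.23653428 1.03269406]
rest n [0.31388205 0.8969459  0.31139383] 1.2541368932405532 [0.60361746 0.17243505 0.06457592] 1.2341701937399288
118 [723. 182.  -2.]
121 [714. 182.   1.]
124 [695. 176.  38.]
127 [687. 176.  38.]
130 [681. 177.  31.]
133 [673. 178.  30.]
136 [664. 177.  34.]
139 [654. 175.  44.]
142 [646. 176.  43.]
145 [637. 175.  48.]
148 [629. 174.  53.]
151 [620. 174.  56.]
154 [612. 174.  55.]
157 [604. 173.  59.]
160 [595. 173.  63.]
163 [587. 172.  66.]
166 [579. 172.  71.]
169 [571. 171.  74.]
172 [563. 171.  77.]
175 [555. 170.  81.]
178 [547. 170.  85.]
181 [539. 169.  86.]
184 [532. 169.  86.]
187 [532. 182.  11.]
190 [525. 184.  -2.]
193 [517. 184.  -4.]
[(np.float64(653.0), np.float64(234.0), np.float64(39.0)), (np.float64(653.0), np.float64(114.0), np.float64(33.0)), (np.float64(569.0), np.float64(233.0), np.float64(77.0)), (np.float64(568.0), np.float64(116.0), np.float64(73.0))]
```

```bash
cat >> h.py <<'E'
def rows(*wps):
    """way points (x,y,z mm, jaw angle deg) -> remaining shifts in tool axes, cm/deg"""
    s=arm.get_state();p=np.array(s['tool_pos'])*1000;R=np.array(s['ee_rot']);a=np.degrees(np.arctan2(R[1,1],R[0,1]))
    print('t',round(s['t'],2),'p',p.round(1),'jaw',round(a,2),'F',np.round(s['contact_force'],1),'gap',round(s['finger_gap'],3),'q',np.round(s['joint_pos'],2))
    for w in wps:
        q=np.array(w[:3],float);da=(w[3]-a+90)%180-90
        n=int(max(np.ceil(np.linalg.norm(q-p)/60),np.ceil(abs(da)/10),1));out=[]
        for i in range(n):
            r=np.radians(a);y=np.array([np.cos(r),np.sin(r),0]);z=np.array([0,0,-1.]);x=np.cross(y,z)
            d=(q-p)/n
            out.append('%.2f %.2f %.2f %.1f'%(d@x/10,d@y/10,d@z/10,-da/n)); a+=da/n
        p=q
        print(n,'; '.join(out))
E
python3 - <<'E'
from h import *
rows((420,300,280,40),(432,-126.5,250,-.8))
E
```

```text
t 0.1 p [169.5 601.4 303.4] jaw 74.26 F [-0.1 -0.2 -1.1] gap 1.002 q [ 1.19  0.49  1.56 -0.    1.09 -0.11]
7 -4.61 -3.17 0.33 4.9; -4.87 -2.77 0.33 4.9; -5.08 -2.34 0.33 4.9; -5.27 -1.90 0.33 4.9; -5.41 -1.45 0.33 4.9; -5.51 -0.98 0.33 4.9; -5.58 -0.50 0.33 4.9
8 -4.18 -3.31 0.38 5.1; -4.46 -2.93 0.38 5.1; -4.70 -2.52 0.38 5.1; -4.91 -2.09 0.38 5.1; -5.07 -1.65 0.38 5.1; -5.20 -1.19 0.38 5.1; -5.28 -0.72 0.38 5.1; -5.33 -0.25 0.38 5.1
```

Emit:
apply_moves:
  plan: "-4.6 -3.2 0.3 4.9; -4.9 -2.8 0.3 4.9; -5.1 -2.3 0.3 4.9; -5.3 -1.9 0.3 4.9; -5.4 -1.5 0.3 4.9; -5.5 -1 0.3 4.9; -5.6 -0.5 0.3 4.9"
  hand: 1
  grip_force: 40

```text
t: 0.98
tool_pos: [0.4228, 0.2904, 0.2802]
ee_rot: [[-0.633, 0.774, -0.002], [0.774, 0.633, -0.002], [-0.001, -0.003, -1.0]]
contact_force: [0.6, 0.4, 0.4]
finger_gap: 0.997
```

Emit:
apply_moves:
  plan: "-4.2 -3.3 0.4 5.1; -4.5 -2.9 0.4 5.1; -4.7 -2.5 0.4 5.1; -4.9 -2.1 0.4 5.1; -5.1 -1.7 0.4 5.1; -5.2 -1.2 0.4 5.1; -5.3 -0.7 0.4 5.1; -5.3 -0.3 0.4 5.1"

```text
t: 1.98
tool_pos: [0.4246, -0.1506, 0.2473]
ee_rot: [[0.052, 0.999, -0.001], [0.999, -0.052, -0.002], [-0.002, -0.001, -1.0]]
contact_force: [1.2, 0.8, 0.2]
finger_gap: 0.999
```

```bash
python3 - <<'E'
from h import *
rows((432,-126.5,180,-.8))
im,d=arm.get_image('wrist');cv2.imwrite('pics/w1.png',cv2.cvtColor(im,cv2.COLOR_RGB2BGR))
W=cloud('wrist',d)
r=topface(W,(0,0,560,420),.035,.065);print(r);print(arm.camera_model('wrist'))
E
```

```text
t 1.98 p [ 424.6 -150.6  247.3] jaw -2.97 F [1.2 0.8 0.2] gap 0.999 q [-0.49  0.33  2.04 -0.    0.78 -0.43]
2 1.22 0.31 3.37 -1.1; 1.22 0.33 3.37 -1.1
(((433.47344970703125, -134.35568237304688), (100.47804260253906, 60.15890121459961), 89.79442596435547), np.float64(49.33582170328438), 9209)
{'mtx': array([[368.03763845,   0.        , 286.14824975],
       [  0.        , 368.03763845, 209.83479863],
       [  0.        ,   0.        ,   1.        ]]), 'rvec': array([-2.81361264,  0.08304333,  0.01503439]), 'tvec': array([-0.43296632, -0.14829522,  0.28434423])}
```

View pics/w1.png

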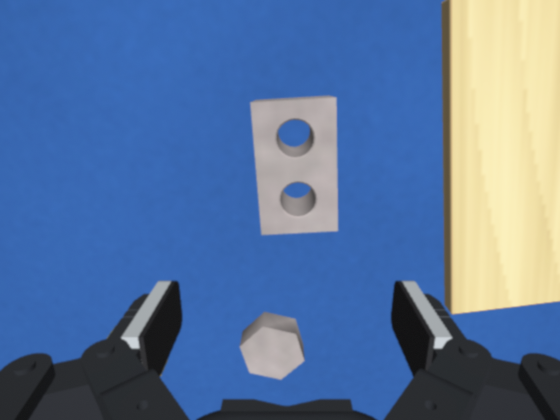

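The wrist view shows the brick at (297,165), the hex at (272,345) and the board edge at column 450. The arm was still settling, so I will measure again at rest.

```bash
cat >> h.py <<'E'
def look(n='wrist'):
    c=arm.camera_model(n);im,d=arm.get_image(n);return im,cloud(n,d,c)
E
python3 - <<'E'
from h import *
im,W=look();rows((432,-126.5,180,-.8))
im,W=look()
print(topface(W,(180,60,400,260),.035,.065));print(topface(W,(230,290,320,400),.014,.035))
rows((432,-127,180,-.8))
E
```

```text
t 2.08 p [ 424.8 -152.8  247. ] jaw -3.18 F [0.3 0.5 0.4] gap 1.0 q [-0.49  0.33  2.04 -0.    0.78 -0.43]
2 1.33 0.29 3.35 -1.2; 1.33 0.32 3.35 -1.2
(((432.8563537597656, -129.24073791503906), (60.2592658996582, 100.51773071289062), 0.1970890760421753), np.float64(49.71820590478338), 9293)
(((401.9734191894531, -313.59832763671875), (63.79930877685547, 57.050018310546875), 41.94282913208008), np.float64(23.646999348653512), 2782)
t 2.12 p [ 424.6 -150.8  247. ] jaw -3.03 F [-0.2 -0.1 -0.6] gap 0.997 q [-0.49  0.33  2.04 -0.    0.78 -0.43]
2 1.21 0.31 3.35 -1.1; 1.20 0.33 3.35 -1.1
```

```bash
python3 - <<'E'
from h import *
rows((432.5,-128,160,-.3),(432.5,-128,84,-.3))
E
```

```text
t 2.12 p [ 424.6 -150.8  247. ] jaw -3.03 F [-0.2 -0.1 -0.6] gap 0.997 q [-0.49  0.33  2.04 -0.    0.78 -0.43]
2 1.16 0.34 4.35 -1.4; 1.15 0.36 4.35 -1.4
2 0.00 0.00 3.80 -0.0; 0.00 0.00 3.80 -0.0
```

Emit:
apply_moves:
  plan: "1.2 0.3 3 -1.4; 1.2 0.4 2.5 -1.4; 0 0 0 0"

```text
t: 2.5
tool_pos: [0.4324, -0.1249, 0.1911]
ee_rot: [[0.0, 1.0, -0.002], [1.0, -0.0, -0.002], [-0.002, -0.002, -1.0]]
contact_force: [-0.3, 0.4, -0.2]
finger_gap: 1.004
```

```bash
python3 - <<'E'
from h import *
im,W=look()
print(topface(W,(0,0,560,300),.035,.065))
rows((432.5,-128,160,-.3),(432.5,-128,84,-.3))
E
```

```text
(((432.74774169921875, -128.58265686035156), (60.21116638183594, 99.63922882080078), 0.19844067096710205), np.float64(49.70326090641508), 12974)
t 2.55 p [ 432.6 -125.3  191.9] jaw -0.05 F [ 0.  -0.2  0.4] gap 1.003 q [-0.43  0.42  2.09 -0.    0.63 -0.42]
1 -0.27 -0.01 3.19 0.2
2 0.00 0.00 3.80 -0.0; 0.00 0.00 3.80 -0.0
```

Emit:
apply_moves:
  plan: "-0.3 0 5 0; 0 0 4 0; 0 0 1.7 0; 0 0 0 0"

```text
t: 3.05
tool_pos: [0.4353, -0.1292, 0.0867]
ee_rot: [[-0.001, 1.0, 0.007], [1.0, 0.001, -0.006], [-0.006, 0.007, -1.0]]
contact_force: [0.2, -0.1, 0.4]
finger_gap: 0.994
```

Emit:
apply_moves:
  plan: "0 0 0 0; 0 0 0 0; 0 0 0 0; 0 0 0 0; 0 0 0 0"
  hand: 0
  grip_force: 50

```text
t: 3.68
tool_pos: [0.4361, -0.1294, 0.0902]
ee_rot: [[-0.001, 1.0, 0.011], [1.0, 0.001, -0.008], [-0.008, 0.011, -1.0]]
contact_force: [-0.1, -0.3, -4.7]
finger_gap: 0.696
```

Emit:
apply_moves:
  plan: "0 0 -4 0; 0 0 -5 0; 0 0 0 0"

```text
t: 4.05
tool_pos: [0.4349, -0.1287, 0.1817]
ee_rot: [[-0.001, 1.0, 0.009], [1.0, 0.001, -0.007], [-0.007, 0.009, -1.0]]
contact_force: [0.4, -0.0, -3.7]
finger_gap: 0.692
```

```bash
python3 - <<'E'
from h import *
im,W=look();cv2.imwrite('pics/w2.png',cv2.cvtColor(im,cv2.COLOR_RGB2BGR))
z=W[...,2];print(np.histogram(z,np.arange(0,.2,.01)))
rows((620.8,-141.8,180,5.3))
d=np.load('top0.npz')['d'];Wt=cloud('top',d);print(topface(Wt,(262,115,385,190),.010,.03))
E
```

```text
(array([52013, 31418,    14,     0,     0,     0,     0,     0,     0,
         733,  1372,  2247,  3576,  4857, 31922,  2359,  9605,  6526,
       10617]), array([0.  , 0.01, 0.02, 0.03, 0.04, 0.05, 0.06, 0.07, 0.08, 0.09, 0.1 ,
       0.11, 0.12, 0.13, 0.14, 0.15, 0.16, 0.17, 0.18, 0.19]))
t 4.1 p [ 434.4 -128.5  180.1] jaw 0.04 F [-0.2  0.2 -5. ] gap 0.695 q [-0.43  0.44  2.1  -0.    0.59 -0.43]
4 -0.34 4.66 0.00 -1.3; -0.44 4.65 0.00 -1.3; -0.55 4.64 0.00 -1.3; -0.66 4.63 0.00 -1.3
(((620.849853515625, -141.75631713867188), (120.89160919189453, 270.4416809082031), 5.341788291931152), np.float64(16.137241171609585), 4435)
```

View pics/w2.png

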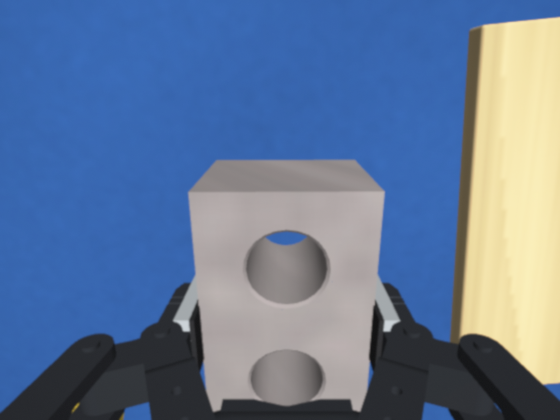

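The brick is held squarely, with its top front edge at row 190. I will move over the board and measure the board edges from the wrist.

Emit:
apply_moves:
  plan: "-0.3 4.6 -1 -1.3; -0.4 4.6 -1 -1.3; -0.5 4.6 0 -1.3; -0.7 4.6 0 -1.3; 0 0 0 0; 0 0 0 0"

```text
t: 4.85
tool_pos: [0.6209, -0.1401, 0.1886]
ee_rot: [[-0.093, 0.996, -0.01], [0.996, 0.093, 0.0], [0.001, -0.01, -1.0]]
contact_force: [0.1, 0.1, -4.7]
finger_gap: 0.691
```

```bash
python3 - <<'E'
from h import *
im,W=look();cv2.imwrite('pics/w3.png',cv2.cvtColor(im,cv2.COLOR_RGB2BGR));np.savez('w3.npz',im=im,W=W)
rows((620.8,-141.8,180,5.3))
z=W[...,2];m=(z>.011)&(z<.025);m[:, :]&=True
k,l,st,_=cv2.connectedComponentsWithStats(m.astype(np.uint8));p=W[l==1+np.argmax(st[1:,4])]*1000
a=np.radians(5.3);ex=np.array([np.cos(a),np.sin(a)]);ey=np.array([-ex[1],ex[0]])
q=p[:,:2]-np.array([620.8,-141.8]);u=q@ex;v=q@ey;print('z',np.median(p[:,2]),'u',u.min(),u.max(),'v',v.min(),v.max())
for lo in np.arange(-60,140,20):
    s=(v>lo)&(v<lo+5)
    if s.sum()>20:print(lo,u[s].min().round(1),u[s].max().round(1))
for lo in range(-55,56,15):
    s=(u>lo)&(u<lo+5);print(lo,v[s].max().round(1))
# held brick top
zt=np.array(arm.get_state()['tool_pos'])[2]
b=(z>zt-.045)&(z<zt-.032);b[:, :185]=0;b[:,390:]=0;b[300:]=0;pb=W[b]*1000;qb=pb[:,:2]-[620.8,-141.8];print('brick',np.median(pb[:,2]),(qb@ex).min(),(qb@ex).max(),np.percentile(qb@ey,99.8))
E
```

```text
t 4.9 p [ 620.9 -140.1  188.8] jaw 5.35 F [ 0.   0.3 -5.1] gap 0.697 q [-0.32  0.64  1.64 -0.    0.88 -0.42]
1 -0.16 -0.03 0.88 0.1
z 17.790321610202255 u -60.38432471450834 60.187770370428254 v 21.464011909306922 130.66538666018604
40 -60.3 59.7
60 -60.3 59.8
80 -59.9 59.9
100 -59.8 59.9
120 -60.2 59.8
-55 130.5
-40 130.5
-25 130.5
-10 130.3
5 130.4
20 130.2
35 130.2
50 130.3
brick 149.85225121574302 -36.35174842261247 35.88282919657735 52.46992449276026
```

```bash
python3 - <<'E'
from h import *
W=np.load('w3.npz')['W']*1000;z=W[...,2]
for v in range(0,60,6):print(v,W[v,280].round(1),W[v,450].round(1))
for v in range(150,260,8):print(v,W[v,240].round(1),W[v,330].round(1))
for u in range(180,400,8):print(u,W[230,u].round(0),end=' ')
E
```

```text
0 [603.4 -12.9  18.4] [7.074e+02 2.000e-01 4.000e-01]
6 [603.7 -16.   18.6] [ 7.081e+02 -3.100e+00  6.000e-01]
12 [603.9 -18.9  17.4] [709.6  -6.   -1.3]
18 [604.2 -22.1  18.3] [ 7.1e+02 -9.5e+00 -4.0e-01]
24 [604.5 -25.4  18.8] [ 7.107e+02 -1.290e+01 -2.000e-01]
30 [604.7 -28.3  17.1] [711.  -16.5   1.4]
36 [605.  -31.5  16.5] [711.9 -19.8   0.9]
42 [605.3 -34.9  17.3] [ 7.129e+02 -2.320e+01  5.000e-01]
48 [605.6 -38.1  17. ] [ 7.137e+02 -2.670e+01  5.000e-01]
54 [605.8 -41.4  15.9] [715.2 -30.   -1.1]
150 [ 584.8 -101.9   17.1] [643.5 -96.2  17.9]
158 [ 585.3 -106.9   18.6] [ 644.3 -101.6   17.2]
166 [596.9 -91.2 115.1] [632.5 -88.  113.8]
174 [598.6 -91.2 128.4] [631.2 -88.5 126.8]
182 [600.  -91.4 138.9] [630.  -88.6 138.6]
190 [601.4 -91.1 149.7] [628.9 -88.6 149.3]
198 [601.6 -93.4 150.3] [629.2 -90.9 149.8]
206 [601.7 -96.1 149.9] [629.3 -93.2 150.9]
214 [601.8 -98.9 149.5] [629.8 -96.1 149.9]
222 [ 602.1 -101.   151.1] [630.2 -98.7 149.9]
230 [ 602.1 -104.1  150.1] [ 630.4 -101.2  150.5]
238 [ 602.3 -106.6  150.6] [ 631.  -104.3  149.4]
246 [ 602.5 -109.2  151. ] [ 631.2 -106.7  150.2]
254 [ 602.5 -112.6  149.7] [ 631.6 -109.5  150.2]
180 [ 540. -170.   -1.] 188 [ 547. -169.   -0.] 196 [ 588. -105.  151.] 204 [ 591. -105.  150.] 212 [ 593. -105.  150.] 220 [ 596. -104.  151.] 228 [ 598. -105.  150.] 236 [ 601. -104.  150.] 244 [ 603. -104.  151.] 252 [ 606. -104.  150.] 260 [ 608. -103.  150.] 268 [ 611. -103.  150.] 276 [ 613. -103.  149.] 284 [ 616. -103.  150.] 292 [ 619. -103.  149.] 300 [ 621. -102.  151.] 308 [ 624. -102.  151.] 316 [ 626. -102.  150.] 324 [ 629. -101.  150.] 332 [ 631. -101.  150.] 340 [ 634. -101.  150.] 348 [ 636. -101.  149.] 356 [ 639. -101.  150.] 364 [ 642. -101.  149.] 372 [ 644. -100.  150.] 380 [ 647. -100.  149.] 388 [ 697. -155.   -0.] 396 [ 703. -154.   -1.]
```

View pics/w3.png

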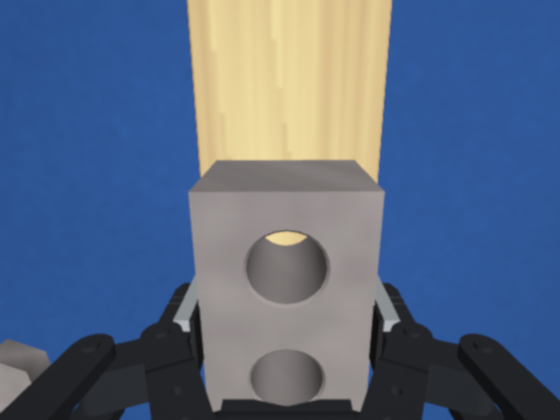

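The wrist view shows the brick centred over the board's width, with the board's far end out of frame. The top camera reads y about 2 mm too high compared with the wrist (both brick and hex), so I shift by -4 mm along the board and lower.

Emit:
apply_moves:
  plan: "-0.4 0 2.5 0; 0 0 3 0; 0 0 1.5 0; 0 0 0 0"

```text
t: 5.4
tool_pos: [0.6181, -0.1443, 0.1162]
ee_rot: [[-0.092, 0.996, -0.012], [0.996, 0.092, 0.001], [0.002, -0.011, -1.0]]
contact_force: [0.4, 0.5, -3.1]
finger_gap: 0.694
```

```bash
cat >> h.py <<'E'
def brickheld(bw=(600,640)):
    im,W=look();W=W*1000;top=W[192:300,200:380]
    f=W[180:260,240:330];e=[]
    for u in range(240,331,10):
        c=W[150:300,u];zt=np.median(W[215:260,u,2]);i=np.argmax(abs(c[:,2]-zt)<3);e.append(c[i])
    e=np.array(e);print('front edge mid',e.mean(0).round(1),'ang',np.degrees(np.polyfit(e[:,0],e[:,1],1)[0]).round(2))
    r=W[230];k=abs(r[:,2]-np.median(r[240:330,2]))<3;k[:170]=0;k[400:]=0;print('row230',r[k][0].round(1),r[k][-1].round(1))
E
python3 - <<'E'
from h import *
brickheld();rows((620.8,-143.9,107,5.3))
E
```

```text
front edge mid [612.1 -93.9  60.7] ang 5.65
row230 [ 584.1 -109.6   78. ] [ 643.4 -104.1   77.5]
t 5.45 p [ 618.4 -144.4  117. ] jaw 5.27 F [ 0.1 -0.1 -4.1] gap 0.697 q [-0.33  0.73  1.68 -0.    0.74 -0.42]
1 0.03 0.24 1.00 -0.0
```

Emit:
apply_moves:
  plan: "0 0.35 0.6 0; 0 0 0.2 0; 0 0 0 0"

```text
t: 5.82
tool_pos: [0.6228, -0.1442, 0.1107]
ee_rot: [[-0.092, 0.996, -0.007], [0.996, 0.092, -0.001], [-0.0, -0.007, -1.0]]
contact_force: [1.2, 0.0, -3.4]
finger_gap: 0.693
```

```bash
python3 - <<'E'
from h import *
brickheld();rows((620.8,-143.9,107,5.3))
E
```

```text
front edge mid [617.  -93.9  54.7] ang 5.26
row230 [ 589.  -109.6   72.1] [ 647.9 -103.7   73. ]
t 5.88 p [ 622.8 -144.2  110.8] jaw 5.28 F [-0.6 -0.3 -3.7] gap 0.694 q [-0.33  0.74  1.67 -0.    0.73 -0.42]
1 0.05 -0.20 0.38 -0.0
```

Emit:
apply_moves:
  plan: "0 -0.1 0.25 0; 0 0 0.15 0; 0 0 0.1 0"

```text
t: 6.25
tool_pos: [0.6217, -0.1441, 0.1071]
ee_rot: [[-0.092, 0.996, -0.006], [0.996, 0.092, -0.001], [-0.001, -0.006, -1.0]]
contact_force: [-6.3, 1.9, 12.7]
finger_gap: 0.695
```

```bash
python3 - <<'E'
from h import *
brickheld();rows((620.8,-143.9,107,5.3))
E
```

```text
front edge mid [615.9 -93.9  50.7] ang 5.16
row230 [ 588.  -109.4   68.9] [ 647.4 -104.3   67.7]
t 6.3 p [ 621.7 -144.2  107.1] jaw 5.29 F [-3.8  1.8  6.6] gap 0.693 q [-0.33  0.75  1.68 -0.    0.72 -0.42]
1 0.04 -0.08 0.01 -0.0
```

Emit:
apply_moves:
  plan: "0 0 0 0; 0 0 0 0; 0 0 0 0; 0 0 -2 0; 0 0 -4 0; 0 0 -5 0"
  hand: 1

```text
t: 7.05
tool_pos: [0.622, -0.144, 0.2198]
ee_rot: [[-0.092, 0.996, -0.01], [0.996, 0.092, -0.0], [0.001, -0.009, -1.0]]
contact_force: [-0.4, 0.2, 0.5]
finger_gap: 0.999
```

```bash
python3 - <<'E'
from h import *
rows((402,-314,190,12))
E
```

```text
t 7.05 p [ 622.  -144.   219.8] jaw 5.28 F [-0.4  0.2  0.5] gap 0.999 q [-0.33  0.6   1.61 -0.    0.94 -0.42]
5 -2.98 -4.69 0.60 -1.3; -2.87 -4.76 0.60 -1.3; -2.76 -4.83 0.60 -1.3; -2.64 -4.89 0.60 -1.3; -2.53 -4.95 0.60 -1.3
```

Emit:
apply_moves:
  plan: "-3 -4.7 0.6 -1.3; -2.9 -4.8 0.6 -1.3; -2.8 -4.8 0.6 -1.3; -2.6 -4.9 0.6 -1.3; -2.5 -5 0.6 -1.3; 0 0 0 0; 0 0 0 0"

```text
t: 7.92
tool_pos: [0.3976, -0.32, 0.2038]
ee_rot: [[-0.209, 0.978, 0.008], [0.978, 0.209, -0.011], [-0.012, 0.005, -1.0]]
contact_force: [-0.0, -0.4, 0.0]
finger_gap: 1.001
```

```bash
python3 - <<'E'
from h import *
im,W=look();cv2.imwrite('pics/w4.png',cv2.cvtColor(im,cv2.COLOR_RGB2BGR))
r=topface(W,(120,0,450,330),.016,.032);print(r)
rows((402,-314,180,12))
im,W=look('top');cv2.imwrite('pics/top1.png',cv2.cvtColor(im,cv2.COLOR_RGB2BGR))
print('board',topface(W,(262,115,385,190),.010,.026));print('brick',topface(W,(280,115,370,190),.055,.08))
E
```

```text
(((401.829833984375, -314.298095703125), (56.087459564208984, 64.69580078125), 12.298750877380371), np.float64(23.730561003739297), 5341)
t 7.97 p [ 397.8 -319.9  203.7] jaw 12.1 F [-0.3 -0.3 -0.1] gap 0.998 q [-0.81  0.46  1.95 -0.    0.72 -1.02]
1 0.49 0.54 2.37 0.1
board (((620.4104614257812, -141.6600341796875), (120.68501281738281, 270.3376159667969), 5.247103214263916), np.float64(16.119458777984853), 3392)
brick (((620.7857666015625, -141.17300415039062), (61.61322021484375, 100.25379180908203), 4.852324962615967), np.float64(66.0486776330734), 798)
```

View pics/top1.png

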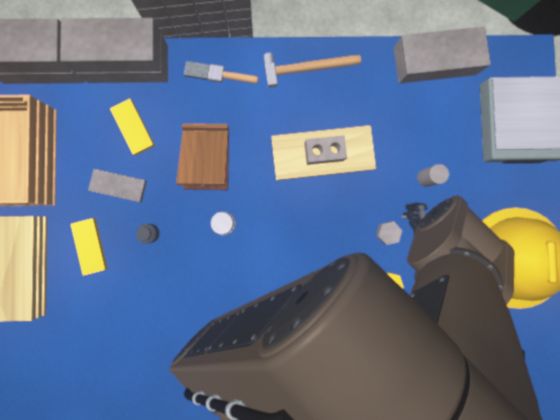

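The top view shows the brick central on the board, within 0.6 mm in the same camera. Next is the hex, with flats at 12.2°.

Emit:
apply_moves:
  plan: "0.5 0.5 4 0; 0 0 4 0; 0 0 2 0; 0 0 0 0"

```text
t: 8.52
tool_pos: [0.4072, -0.3122, 0.1023]
ee_rot: [[-0.217, 0.976, 0.011], [0.976, 0.217, -0.013], [-0.015, 0.008, -1.0]]
contact_force: [0.2, 0.3, -0.1]
finger_gap: 1.002
```

```bash
python3 - <<'E'
from h import *
im,W=look()
r=topface(W,(120,0,450,400),.016,.032);print(r)
rows((402,-314.3,78,12.2))
E
```

```text
(((401.75054931640625, -314.2536315917969), (56.18109893798828, 65.09567260742188), 12.128786087036133), np.float64(23.767564581037938), 12508)
t 8.57 p [ 407.3 -312.4  103. ] jaw 12.54 F [-0.4  0.6 -1.1] gap 1.003 q [-0.78  0.64  2.01 -0.    0.47 -1.  ]
1 -0.07 -0.56 2.50 0.3
```

Emit:
apply_moves:
  plan: "0 -0.5 1.5 0.3; 0 -0.1 0.9 0; 0 0 0 0"

```text
t: 8.95
tool_pos: [0.4037, -0.3141, 0.0813]
ee_rot: [[-0.214, 0.977, 0.015], [0.977, 0.214, -0.017], [-0.02, 0.011, -1.0]]
contact_force: [0.7, -0.4, -0.1]
finger_gap: 0.998
```

Emit:
apply_moves:
  plan: "0 0 0 0; 0 0 0 0; 0 0 0 0; 0 0 0 0; 0 0 0 0"
  hand: 0
  grip_force: 30

```text
t: 9.57
tool_pos: [0.4042, -0.3142, 0.083]
ee_rot: [[-0.214, 0.977, 0.016], [0.977, 0.215, -0.019], [-0.022, 0.012, -1.0]]
contact_force: [-0.0, -0.3, -0.8]
finger_gap: 0.648
```

Emit:
apply_moves:
  plan: "0 0 -4 0; 0 0 -5 0; 0 0 -2 0; 0 0 0 0"

```text
t: 10.07
tool_pos: [0.4022, -0.312, 0.1951]
ee_rot: [[-0.214, 0.977, 0.015], [0.977, 0.214, -0.017], [-0.02, 0.011, -1.0]]
contact_force: [0.2, 0.8, -1.9]
finger_gap: 0.643
```

```bash
python3 - <<'E'
from h import *
im,W=look();cv2.imwrite('pics/w5.png',cv2.cvtColor(im,cv2.COLOR_RGB2BGR));z=W[...,2]
zt=np.array(arm.get_state()['tool_pos'])[2]
print(topface(W,(150,150,420,400),zt-.065,zt-.04))
print(np.median(W[300:320,270:300].reshape(-1,3),0))
rows((620.8,-143.5,190,5.2))
E
```

```text
(((403.8118896484375, -309.7428894042969), (68.69483947753906, 58.822242736816406), 46.38328552246094), np.float64(136.339497095462), 18574)
[ 0.40298527 -0.31818035  0.13624593]
t 10.12 p [ 402.  -311.9  194.3] jaw 12.38 F [-0.   0.7 -2. ] gap 0.645 q [-0.79  0.47  1.97 -0.    0.68 -1.  ]
5 2.35 5.00 0.09 1.4; 2.48 4.94 0.09 1.4; 2.60 4.87 0.09 1.4; 2.72 4.81 0.09 1.4; 2.84 4.74 0.09 1.4
```

View pics/w5.png

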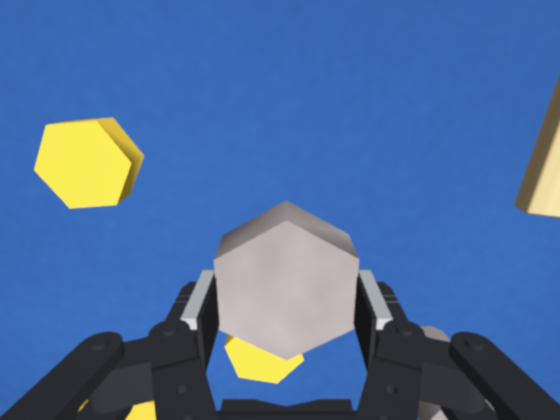

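The paver is held cleanly, with its top face between rows 222 and 358 and the yellow pieces untouched.

Emit:
apply_moves:
  plan: "2.4 5 0.1 1.4; 2.5 4.9 0.1 1.4; 2.6 4.9 0.1 1.4; 2.7 4.8 0.1 1.4; 2.8 4.7 0.1 1.4; 0 0 0 0; 0 0 0 0"

```text
t: 11.0
tool_pos: [0.6249, -0.1384, 0.1766]
ee_rot: [[-0.087, 0.996, 0.0], [0.996, 0.087, -0.011], [-0.011, -0.001, -1.0]]
contact_force: [0.1, -0.1, -1.8]
finger_gap: 0.645
```

```bash
cat >> h.py <<'E'
def hexheld():
    im,W=look();W=W*1000;zt=np.median(W[280:320,270:300,2])
    c=W[200:380,287];k=abs(c[:,2]-zt)<2.5;e=c[k];print('hex top z',zt.round(1),'vertices',e[0].round(1),e[-1].round(1),'mid',((e[0]+e[-1])/2).round(1))
    r=W[290];k=abs(r[:,2]-zt)<2.5;k[:212]=0;k[362:]=0;e=r[k];print('sides',e[0].round(1),e[-1].round(1))
    b=topface(W/1000,(0,0,560,215),.06,.076);print('brick seen',b)
E
python3 - <<'E'
from h import *
hexheld()
rows((620.5,-143.7,160,5.2))
E
```

```text
hex top z 117.8 vertices [ 622.  -105.1  116.5] [ 627.5 -168.8  117.7] mid [ 624.7 -137.   117.1]
sides [ 596.8 -137.6  117.6] [ 651.8 -131.6  119.6]
brick seen (((617.7451171875, -108.61004638671875), (60.25684356689453, 30.72686767578125), 5.476227283477783), np.float64(67.72102203498721), 5642)
t 11.05 p [ 624.8 -138.6  176.7] jaw 4.94 F [ 0.3  1.3 -1.6] gap 0.646 q [-0.32  0.65  1.64 -0.01  0.85 -0.4 ]
1 -0.47 -0.48 1.67 -0.3
```

Emit:
apply_moves:
  plan: "-0.6 -0.4 0.8 -0.3; 0 0 0.8 0; 0 0 0.4 0; 0 0 0 0"

```text
t: 11.55
tool_pos: [0.6193, -0.148, 0.1547]
ee_rot: [[-0.088, 0.996, -0.001], [0.996, 0.088, -0.01], [-0.01, -0.002, -1.0]]
contact_force: [0.2, -0.0, -2.7]
finger_gap: 0.644
```

```bash
python3 - <<'E'
from h import *
hexheld()
rows((620.5,-143.7,150,5.2))
E
```

```text
hex top z 95.9 vertices [ 616.2 -114.4   94.5] [ 621.8 -178.4   95.8] mid [ 619.  -146.4   95.1]
sides [ 591.  -146.    97.8] [ 646.  -140.9   98. ]
brick seen (((617.80810546875, -109.01983642578125), (60.321964263916016, 31.23814582824707), 5.196131229400635), np.float64(67.7739856262672), 7753)
t 11.6 p [ 619.4 -148.   155. ] jaw 5.06 F [ 0.8  0.1 -3.2] gap 0.646 q [-0.34  0.68  1.66 -0.01  0.8  -0.41]
1 0.42 0.15 0.50 -0.1
```

Emit:
apply_moves:
  plan: "0.3 0.2 0.1 0; 0 0 0.1 0; 0 0 0 0"

```text
t: 11.98
tool_pos: [0.6215, -0.1444, 0.1534]
ee_rot: [[-0.089, 0.996, 0.0], [0.996, 0.089, -0.01], [-0.01, -0.001, -1.0]]
contact_force: [-0.1, -0.3, -1.6]
finger_gap: 0.643
```

```bash
python3 - <<'E'
from h import *
hexheld()
rows((620.5,-143.7,150,5.2))
E
```

```text
hex top z 94.6 vertices [ 618.5 -111.    92.4] [ 624.2 -175.1   94.2] mid [ 621.3 -143.    93.3]
sides [ 593.5 -143.2   95. ] [ 648.4 -137.7   96.1]
brick seen (((617.6151123046875, -107.07765197753906), (60.25558090209961, 27.709196090698242), 5.014415264129639), np.float64(67.73829723184434), 6999)
t 12.03 p [ 621.5 -144.4  153.4] jaw 5.08 F [ 0.4  0.2 -1.3] gap 0.644 q [-0.33  0.68  1.66 -0.01  0.8  -0.41]
1 0.08 -0.10 0.34 -0.1
```

Emit:
apply_moves:
  plan: "0 0 0.1 0; 0 0 0.1 0; 0 0 0.1 0; 0 0 0 0"

```text
t: 12.52
tool_pos: [0.6217, -0.1444, 0.151]
ee_rot: [[-0.089, 0.996, 0.001], [0.996, 0.089, -0.011], [-0.011, 0.0, -1.0]]
contact_force: [-0.4, 0.1, -1.1]
finger_gap: 0.646
```

```bash
python3 - <<'E'
from h import *
hexheld()
rows((620.5,-143.7,150,5.2))
E
```

```text
hex top z 92.2 vertices [ 618.7 -111.    90.1] [ 624.3 -174.6   92.4] mid [ 621.5 -142.8   91.2]
sides [ 593.7 -143.1   92.8] [ 648.7 -138.7   92. ]
brick seen (((617.550537109375, -106.70196533203125), (60.45073318481445, 26.63494873046875), 5.190929889678955), np.float64(67.75025543040802), 7064)
t 12.57 p [ 621.7 -144.4  151. ] jaw 5.08 F [-1.   0.6  0.4] gap 0.64 q [-0.33  0.68  1.66 -0.01  0.79 -0.41]
1 0.08 -0.11 0.10 -0.1
```

Emit:
apply_moves:
  plan: "0 0 0.1 0; 0 0 0.05 0; 0 0 0 0"

```text
t: 12.95
tool_pos: [0.6218, -0.1443, 0.151]
ee_rot: [[-0.089, 0.996, 0.003], [0.996, 0.089, -0.011], [-0.011, 0.002, -1.0]]
contact_force: [-0.9, 0.4, -1.9]
finger_gap: 0.647
```

Emit:
apply_moves:
  plan: "0 0 0 0; 0 0 0 0; 0 0 0 0; 0 0 -2 0; 0 0 -4 0; 0 0 -5 0; 0 0 0 0"
  hand: 1

```text
t: 13.82
tool_pos: [0.6218, -0.1433, 0.263]
ee_rot: [[-0.088, 0.996, 0.001], [0.996, 0.088, -0.011], [-0.011, 0.0, -1.0]]
contact_force: [-0.4, 0.0, -0.9]
finger_gap: 1.002
```

```bash
python3 - <<'E'
from h import *
im,W=look()
print('hex',topface(W,(120,0,450,380),.083,.1))
rows((549,-423.5,240,5))
E
```

```text
hex (((621.3883666992188, -142.8534698486328), (56.056968688964844, 64.20503997802734), 5.4842023849487305), np.float64(91.77180997932254), 5619)
t 13.88 p [ 621.2 -143.1  260.7] jaw 5.07 F [ 0.2 -0.1 -0.6] gap 0.998 q [-0.33  0.55  1.57 -0.01  1.01 -0.41]
5 -5.46 -1.93 0.41 0.0; -5.46 -1.93 0.41 0.0; -5.46 -1.93 0.41 0.0; -5.46 -1.93 0.41 0.0; -5.46 -1.93 0.41 0.0
```

Emit:
apply_moves:
  plan: "-5.5 -1.9 0.9 0; -5.5 -1.9 0.9 0; -5.5 -1.9 1 0; -5.5 -1.9 1 0; -5.4 -1.9 1 0; 0 0 0 0; 0 0 0 0"

```text
t: 14.75
tool_pos: [0.5469, -0.4312, 0.2035]
ee_rot: [[-0.091, 0.996, -0.011], [0.996, 0.091, -0.001], [-0.0, -0.011, -1.0]]
contact_force: [0.5, 0.4, -0.2]
finger_gap: 1.002
```

```bash
python3 - <<'E'
from h import *
im,W=look()
print('core',topface(W,(120,0,450,400),.07,.09))
im,W=look('top')
print('board',topface(W,(262,115,385,190),.010,.026));print('brick',topface(W,(280,115,370,190),.055,.08));print('hex',topface(W,(280,115,370,190),.08,.1))
rows((549.5,-424,104,5))
E
```

```text
core (((550.2069702148438, -424.4934997558594), (49.07206726074219, 49.70607376098633), 39.72055435180664), np.float64(79.72075115654489), 5876)
board (((620.7846069335938, -141.83895874023438), (121.03346252441406, 270.7832946777344), 5.303252696990967), np.float64(16.168750632913202), 3365)
brick (((620.5826416015625, -141.419677734375), (61.072288513183594, 100.67452239990234), 5.260924816131592), np.float64(66.10574715664075), 492)
hex (((619.964599609375, -140.4385223388672), (55.916934967041016, 61.93349838256836), 65.52808380126953), np.float64(89.90100729168876), 450)
t 14.85 p [ 547.4 -430.7  204.1] jaw 5.27 F [-1.1  1.  -0.7] gap 0.997 q [-0.76  0.69  1.46 -0.01  1.   -0.85]
2 0.32 0.14 5.00 0.1; 0.32 0.14 5.00 0.1
```

Emit:
apply_moves:
  plan: "0.6 0.4 3 0; 0 0 4 0; 0 0 3 0; 0 0 0 0"

```text
t: 15.35
tool_pos: [0.5528, -0.4196, 0.1036]
ee_rot: [[-0.098, 0.995, -0.008], [0.995, 0.098, -0.004], [-0.003, -0.009, -1.0]]
contact_force: [0.4, -1.0, 0.0]
finger_gap: 1.0
```

Emit:
apply_moves:
  plan: "0 0 0 0; 0 0 0 0; 0 0 0 0; 0 0 0 0; 0 0 0 0; 0 0 0 0"
  hand: 0
  grip_force: 40

```text
t: 16.1
tool_pos: [0.5541, -0.4193, 0.1079]
ee_rot: [[-0.1, 0.995, -0.005], [0.995, 0.1, -0.007], [-0.006, -0.006, -1.0]]
contact_force: [0.0, -0.1, -2.1]
finger_gap: 0.574
```

Emit:
apply_moves:
  plan: "0 0 -4 0; 0 0 -5 0; 0 0 -5 0; 0 0 0 0; 0 0 0 0"

```text
t: 16.73
tool_pos: [0.5543, -0.4181, 0.2497]
ee_rot: [[-0.099, 0.995, -0.008], [0.995, 0.099, -0.004], [-0.003, -0.008, -1.0]]
contact_force: [0.1, 0.1, -2.9]
finger_gap: 0.574
```

```bash
python3 - <<'E'
from h import *
im,W=look();cv2.imwrite('pics/w6.png',cv2.cvtColor(im,cv2.COLOR_RGB2BGR))
zt=np.array(arm.get_state()['tool_pos'])[2]
print('core',topface(W,(205,150,370,400),zt-.045,zt-.01))
rows((630,-220,250,5.2),(612.3,-51.6,250,5.2))
E
```

```text
core (((553.1998291015625, -417.989990234375), (58.14607238769531, 39.97486114501953), 3.0089590549468994), np.float64(222.63800801481779), 17517)
t 16.77 p [ 554.5 -418.3  249.9] jaw 5.7 F [-0.1 -0.1 -2.1] gap 0.576 q [-0.74  0.64  1.43 -0.01  1.08 -0.83]
4 4.75 2.37 -0.00 0.1; 4.75 2.36 -0.00 0.1; 4.76 2.35 -0.00 0.1; 4.76 2.34 -0.00 0.1
3 5.64 -0.08 0.00 -0.0; 5.64 -0.08 0.00 -0.0; 5.64 -0.08 0.00 -0.0
```

View pics/w6.png

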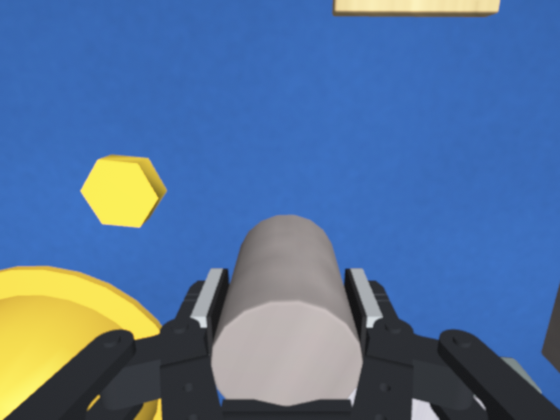

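The core is held upright, gripped about 5 mm off the pad centre but secure; the top face spans rows 300–405.

Emit:
apply_moves:
  plan: "4.8 2.4 0 0.1; 4.8 2.4 0 0.1; 4.8 2.4 0 0.1; 4.8 2.3 0 0.1; 5.7 0 0 0; 5.7 0 0 0; 5.7 0 0 0; 0 0 0 0"

```text
t: 17.77
tool_pos: [0.6145, -0.0368, 0.2352]
ee_rot: [[-0.089, 0.996, -0.024], [0.996, 0.089, 0.002], [0.005, -0.024, -1.0]]
contact_force: [1.0, -0.7, -2.8]
finger_gap: 0.574
```

Emit:
apply_moves:
  plan: "0 0 2.5 0; 0 0 2.5 0; 0 0 0 0"

```text
t: 18.15
tool_pos: [0.6129, -0.0372, 0.1812]
ee_rot: [[-0.09, 0.996, -0.028], [0.996, 0.09, 0.003], [0.005, -0.028, -1.0]]
contact_force: [0.0, -0.7, -1.8]
finger_gap: 0.576
```

```bash
cat >> h.py <<'E'
def coreheld():
    im,W=look();m=(W[...,2]>.011)&(W[...,2]<.025);m[:, :100]=0
    k,l,st,_=cv2.connectedComponentsWithStats(m.astype(np.uint8));p=W[l==1+np.argmax(st[1:,4])]*1000
    a=np.radians(5.27);ex=np.array([np.cos(a),np.sin(a)]);ey=np.array([-ex[1],ex[0]])
    q=p[:,:2]-np.array([621,-143.7]);u=q@ex;v=q@ey;s=abs(u)<40
    print('board u',u[v>90].min().round(1),u[v>90].max().round(1),'v end',np.percentile(v[s],99.8).round(1))
    s=arm.get_state();z0=s['tool_pos'][2]*1000;W=W*1000
    zt=np.median(W[340:370,270:300,2]);c=W[250:418,287];k=abs(c[:,2]-zt)<3;e=c[k]
    r=W[350];k=abs(r[:,2]-zt)<3;k[:200]=0;k[370:]=0;f=r[k]
    R=np.array(s['ee_rot']);T=np.array(s['tool_pos'])*1000;b=T+R[:,0]*-4.8+np.array([0,0,-108])
    f2=lambda w:((w[:2]-[621,-143.7])@ex,(w[:2]-[621,-143.7])@ey)
    print('top z',zt,'front,back uv',np.round([f2(e[0]),f2(e[-1])],1),'sides',np.round([f2(f[0]),f2(f[-1])],1))
    print('base by tool uv',np.round(f2(b),1),'z',b[2])
E
python3 - <<'E'
from h import *
coreheld();rows((612.1,-46.8,150,5.27))
E
```

```text
board u -60.3 59.8 v end 135.2
top z 154.52045776366205 front,back uv [[  0.8 126.2]
 [  0.8  85. ]] sides [[-25.5 106.5]
 [ 26.7 106.9]]
base by tool uv [  2.2 101.9] z 74.2978365122485
t 18.2 p [613.4 -37.3 182.3] jaw 5.17 F [ 0.9 -0.3 -2.8] gap 0.579 q [-0.17  0.62  1.69 -0.    0.86 -0.26]
1 -0.94 -0.21 3.23 -0.1
```

Emit:
apply_moves:
  plan: "-0.5 0.1 0.8 0; -0.4 0.1 1.2 0; 0 0.1 1.2 0; 0 0 1 0; 0 0 0 0"

```text
t: 18.82
tool_pos: [0.6169, -0.0477, 0.1385]
ee_rot: [[-0.089, 0.996, -0.024], [0.996, 0.089, 0.002], [0.004, -0.024, -1.0]]
contact_force: [-0.3, 0.6, -2.5]
finger_gap: 0.577
```

```bash
python3 - <<'E'
from h import *
coreheld();rows((612.1,-46.8,126,5.27))
E
```

```text
board u -60.6 60.0 v end 135.1
top z 111.83566150373034 front,back uv [[  4.  115.4]
 [  3.9  75.3]] sides [[-22.4  95.6]
 [ 29.8  96.1]]
base by tool uv [ 4.9 91.2] z 30.98094411887857
t 18.88 p [617.1 -47.7 139. ] jaw 5.1 F [ 0.6 -0.  -2.9] gap 0.573 q [-0.18  0.68  1.71 -0.    0.77 -0.27]
1 0.13 -0.49 1.30 -0.2
```

Emit:
apply_moves:
  plan: "0.1 -0.2 0.4 0; 0 0 0.4 0; 0 0 0.2 0; 0 0 0 0"

```text
t: 19.38
tool_pos: [0.6149, -0.0465, 0.1292]
ee_rot: [[-0.089, 0.996, -0.022], [0.996, 0.089, 0.002], [0.004, -0.022, -1.0]]
contact_force: [-0.1, 0.9, -2.8]
finger_gap: 0.578
```

```bash
python3 - <<'E'
from h import *
coreheld();rows((612.1,-46.8,126,5.27))
E
```

```text
board u -60.4 59.7 v end 135.2
top z 102.55729036744303 front,back uv [[  2.1 117.1]
 [  2.1  76.6]] sides [[-24.4  96.6]
 [ 28.   97.1]]
base by tool uv [ 2.8 92.5] z 21.338205825529542
t 19.43 p [614.9 -46.5 129.4] jaw 5.12 F [-0.3 -0.4 -1.5] gap 0.577 q [-0.18  0.7   1.72 -0.    0.75 -0.27]
1 -0.00 -0.28 0.34 -0.2
```

Emit:
apply_moves:
  plan: "0 -0.1 0.2 0; 0 0 0.2 0; 0 0 0.1 0; 0 0 0.1 0"

```text
t: 19.92
tool_pos: [0.6138, -0.0466, 0.1249]
ee_rot: [[-0.089, 0.996, -0.021], [0.996, 0.089, 0.001], [0.003, -0.021, -1.0]]
contact_force: [-6.0, 1.4, 12.9]
finger_gap: 0.576
```

```bash
python3 - <<'E'
from h import *
coreheld();rows((612.1,-46.8,126,5.27))
E
```

```text
board u -60.4 59.9 v end 135.2
top z 98.31431102223019 front,back uv [[  1.1 117.1]
 [  1.1  76.3]] sides [[-25.4  96.5]
 [ 26.9  97.4]]
base by tool uv [ 1.8 92.5] z 16.917084484934506
t 19.98 p [613.8 -46.6 124.9] jaw 5.12 F [-4.1  0.4  9.1] gap 0.578 q [-0.18  0.7   1.72 -0.    0.74 -0.27]
1 -0.00 -0.17 -0.11 -0.2
```

Emit:
apply_moves:
  plan: "0 0 0 0; 0 0 0 0; 0 0 0 0; 0 0 -3 0; 0 0 -4 0; 0 0 -5 0; 0 0 0 0"
  hand: 1

```text
t: 20.85
tool_pos: [0.6168, -0.0469, 0.2479]
ee_rot: [[-0.089, 0.996, -0.021], [0.996, 0.089, 0.001], [0.003, -0.021, -1.0]]
contact_force: [-0.8, 0.2, -0.5]
finger_gap: 1.001
```

```bash
python3 - <<'E'
from h import *
im,W=look()
r=topface(W,(120,60,450,400),.094,.104);print('core',r)
a=np.radians(5.27);ex=np.array([np.cos(a),np.sin(a)]);ey=np.array([-ex[1],ex[0]])
q=np.array(r[0][0])-[621,-143.7];print('uv',q@ex,q@ey)
print('rot',np.round(arm.get_state()['ee_rot'],3)[:,2])
rows((540,200,280,-5),(540,409,200,-13.5))
E
```

```text
core (((611.5858764648438, -50.794029235839844), (49.03520202636719, 49.0572624206543), 17.376619338989258), np.float64(97.74391114321608), 4400)
uv -0.8409889019462984 93.37793027923122
rot [-0.025  0.002 -1.   ]
t 20.9 p [616.  -46.8 245.8] jaw 5.11 F [-0.5 -0.1 -0.6] gap 0.999 q [-0.18  0.55  1.63 -0.    0.99 -0.27]
5 5.05 -1.07 -0.68 2.0; 5.01 -1.25 -0.68 2.0; 4.96 -1.43 -0.68 2.0; 4.91 -1.60 -0.68 2.0; 4.85 -1.78 -0.68 2.0
4 5.21 -0.46 2.00 2.1; 5.18 -0.65 2.00 2.1; 5.16 -0.84 2.00 2.1; 5.12 -1.03 2.00 2.1
```

The core stands within about 1.2 mm of its target. Next is the slip.

Emit:
apply_moves:
  plan: "5 -1.1 -0.7 2; 5 -1.3 -0.7 2; 5 -1.4 -0.7 2; 4.9 -1.6 -0.7 2; 4.9 -1.8 -0.7 2; 0 0 0 0"

```text
t: 21.65
tool_pos: [0.537, 0.2064, 0.276]
ee_rot: [[0.094, 0.995, -0.036], [0.996, -0.094, 0.001], [-0.002, -0.036, -0.999]]
contact_force: [0.2, -0.2, -0.1]
finger_gap: 1.003
```

Emit:
apply_moves:
  plan: "5.2 -0.5 2 2.1; 5.2 -0.6 2 2.1; 5.2 -0.8 2 2.1; 5.1 -1 2 2.1; 0 0 0 0; 0 0 0 0"

```text
t: 22.4
tool_pos: [0.5374, 0.417, 0.1851]
ee_rot: [[0.245, 0.969, -0.044], [0.969, -0.245, -0.005], [-0.016, -0.041, -0.999]]
contact_force: [-0.1, -0.4, 0.1]
finger_gap: 0.999
```

```bash
python3 - <<'E'
from h import *
im,W=look();cv2.imwrite('pics/w7.png',cv2.cvtColor(im,cv2.COLOR_RGB2BGR))
r=topface(W,(120,0,450,420),.012,.03);print('slip',r)
rows((539,408.5,150,-13.5),(539,408.5,82,-13.5))
im,W=look('top');np.savez('top2.npz',W=W)
d=W[125:195,170:236]*1000
m=(d[...,2]>20)&(d[...,2]<100);k,l,st,_=cv2.connectedComponentsWithStats(m.astype(np.uint8));p=d[l==1+np.argmax(st[1:,4])]
print('stand',cv2.minAreaRect(p[:,:2].astype(np.float32)))
s=(p[:,0]>545)&(p[:,0]<660)&(abs(p[:,1]-174)<52);q=p[s]
A=np.c_[q[:,:2],np.ones(len(q))];c=np.linalg.lstsq(A,q[:,2],rcond=None)[0];
for _ in range(3):
    e=A@c-q[:,2];g=abs(e)<4;c=np.linalg.lstsq(A[g],q[g,2],rcond=None)[0]
print('plane',c,'slope',np.arctan(np.hypot(*c[:2])),'uphill dir deg',np.degrees(np.arctan2(c[1],c[0])))
E
```

```text
slip (((539.348388671875, 408.6956787109375), (140.3045196533203, 60.241886138916016), 76.47061157226562), np.float64(19.768851522103134), 17179)
t 22.45 p [537.3 416.8 185.2] jaw -14.23 F [-0.5 -0.4 -0.8] gap 1.0 q [0.56 0.7  1.5  0.02 0.98 0.79]
1 -0.76 0.37 3.52 -0.7
2 0.00 0.00 3.40 -0.0; 0.00 0.00 3.40 -0.0
stand ((611.4052734375, 175.06182861328125), (120.39813232421875, 165.18821716308594), 88.53189849853516)
plane [-4.25074441e-01  1.01960043e-02  3.15614386e+02] slope 0.40203724790534096 uphill dir deg 178.62594416473843
```

View pics/w7.png

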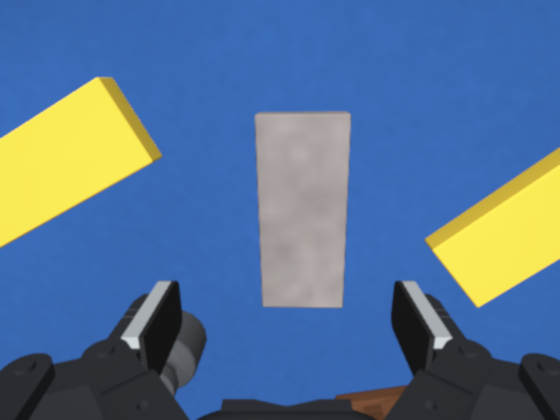

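The wrist view shows the grey slip centred at (302,210), with the yellow slabs at the sides well clear of the jaws. I will check how far ahead the fingertips reach at this opening, using the saved brick-held view.

```bash
python3 - <<'E'
from h import *
W=np.load('w3.npz')['W']*1000
for v in (284,290,300,310,320,340):print(v,[tuple(W[v,u].round(0)) for u in (176,182,188,194,382,388,394)])
im,W=look();W=W*1000;print(arm.get_state()['tool_pos'])
for v in (282,290,310,335):print(v,[tuple(W[v,u].round(0)) for u in (140,155,165,174,400,410,420)])
E
```

```text
284 [(np.float64(538.0), np.float64(-216.0), np.float64(0.0)), (np.float64(578.0), np.float64(-137.0), np.float64(130.0)), (np.float64(581.0), np.float64(-137.0), np.float64(130.0)), (np.float64(585.0), np.float64(-133.0), np.float64(137.0)), (np.float64(655.0), np.float64(-126.0), np.float64(136.0)), (np.float64(660.0), np.float64(-131.0), np.float64(128.0)), (np.float64(710.0), np.float64(-200.0), np.float64(-1.0))]
290 [(np.float64(577.0), np.float64(-138.0), np.float64(134.0)), (np.float64(579.0), np.float64(-138.0), np.float64(133.0)), (np.float64(583.0), np.float64(-133.0), np.float64(141.0)), (np.float64(586.0), np.float64(-133.0), np.float64(140.0)), (np.float64(654.0), np.float64(-127.0), np.float64(140.0)), (np.float64(659.0), np.float64(-130.0), np.float64(133.0)), (np.float64(661.0), np.float64(-130.0), np.float64(134.0))]
300 [(np.float64(579.0), np.float64(-138.0), np.float64(141.0)), (np.float64(581.0), np.float64(-137.0), np.float64(141.0)), (np.float64(585.0), np.float64(-133.0), np.float64(147.0)), (np.float64(587.0), np.float64(-133.0), np.float64(147.0)), (np.floa
[... 2449 characters left out ...]
496.0), np.float64(433.0), np.float64(145.0)), (np.float64(494.0), np.float64(427.0), np.float64(138.0)), (np.float64(577.0), np.float64(407.0), np.float64(135.0)), (np.float64(579.0), np.float64(413.0), np.float64(145.0)), (np.float64(582.0), np.float64(415.0), np.float64(148.0))]
335 [(np.float64(496.0), np.float64(437.0), np.float64(164.0)), (np.float64(496.0), np.float64(431.0), np.float64(157.0)), (np.float64(494.0), np.float64(425.0), np.float64(149.0)), (np.float64(492.0), np.float64(418.0), np.float64(140.0)), (np.float64(575.0), np.float64(398.0), np.float64(138.0)), (np.float64(577.0), np.float64(404.0), np.float64(146.0)), (np.float64(579.0), np.float64(411.0), np.float64(155.0))]
```

Emit:
apply_moves:
  plan: "-0.5 0.6 3 -0.7; 0 0.5 3 0; 0 0 2 0; 0 0 1.5 0; 0 0 0 0; 0 0 0 0"

```text
t: 23.3
tool_pos: [0.5459, 0.4057, 0.0929]
ee_rot: [[0.238, 0.971, -0.037], [0.971, -0.238, -0.0], [-0.009, -0.035, -0.999]]
contact_force: [-0.1, 0.6, -0.4]
finger_gap: 0.997
```

```bash
python3 - <<'E'
from h import *
im,W=look()
r=topface(W,(120,0,450,420),.012,.028);print('slip',r)
s=arm.get_state();R=np.array(s['ee_rot']);print(R[:,2].round(3),'grasp pt',(np.array(s['tool_pos'])+R[:,2]*.063).round(4))
rows((541,408.5,73,-13.5))
E
```

```text
slip (((539.348876953125, 408.5732421875), (140.3381805419922, 60.23213577270508), 76.48609161376953), np.float64(19.814019437370057), 40003)
[-0.037 -0.    -0.999] grasp pt [0.5436 0.4057 0.03  ]
t 23.35 p [545.9 405.7  92.9] jaw -13.77 F [-0.9 -0.3  0.8] gap 1.004 q [0.54 0.81 1.56 0.03 0.8  0.76]
1 0.16 -0.54 1.99 -0.3
```

Emit:
apply_moves:
  plan: "0.2 -0.4 0.8 -0.2; 0 0 0.8 0; 0 0 0.4 0; 0 0 0 0"

```text
t: 23.85
tool_pos: [0.5414, 0.4093, 0.0727]
ee_rot: [[0.233, 0.972, -0.035], [0.972, -0.234, 0.0], [-0.008, -0.034, -0.999]]
contact_force: [0.7, -0.1, -0.4]
finger_gap: 0.998
```

Emit:
apply_moves:
  plan: "0 0 0 0; 0 0 0 0; 0 0 0 0; 0 0 0 0; 0 0 0 0; 0 0 0 0"
  hand: 0
  grip_force: 35

```text
t: 24.6
tool_pos: [0.5417, 0.4093, 0.0731]
ee_rot: [[0.234, 0.972, -0.035], [0.972, -0.234, 0.001], [-0.008, -0.034, -0.999]]
contact_force: [-0.9, 0.2, -0.6]
finger_gap: 0.696
```

Emit:
apply_moves:
  plan: "0 0 -2 0; 0 0 -3 0; 0 0 -3 0; 0 0 -4 0; 0 0 -4 0; 0 0 0 0"

```text
t: 25.35
tool_pos: [0.5472, 0.4088, 0.2434]
ee_rot: [[0.234, 0.972, -0.034], [0.972, -0.234, 0.001], [-0.007, -0.033, -0.999]]
contact_force: [0.0, -0.8, -3.6]
finger_gap: 0.691
```

```bash
cat >> h.py <<'E'
def slipheld(show=None):
    s=arm.get_state();T=np.array(s['tool_pos'])*1000;R=np.array(s['ee_rot']);im,W=look();W=W*1000
    if show:cv2.imwrite(f'pics/{show}.png',cv2.cvtColor(im,cv2.COLOR_RGB2BGR))
    L=(W-T)@R   # tool frame
    hsv=cv2.cvtColor(im,cv2.COLOR_RGB2HSV)
    m=(L[...,2]>15)&(L[...,2]<95)&(abs(L[...,1])<28)&(L[...,0]>-15)&(L[...,0]<90)&(hsv[...,1]<60)&(hsv[...,2]>90)
    k,l,st,_=cv2.connectedComponentsWithStats(m.astype(np.uint8));p=W[l==1+np.argmax(st[1:,4])];q=L[l==1+np.argmax(st[1:,4])]
    A=np.c_[p[:,:2],np.ones(len(p))]
    c=np.linalg.lstsq(A,p[:,2],rcond=None)[0]
    for _ in range(4):g=abs(A@c-p[:,2])<2.5;c=np.linalg.lstsq(A[g],p[g,2],rcond=None)[0]
    x=R[:,0];print('slip n',g.sum(),'slope along tool x',(c[:2]@x[:2]).round(3),'along tool y',(c[:2]@R[:2,1]).round(3))
    f=q[g];print('far end tool x',np.percentile(f[:,0],99.7).round(1),'top z at TCP',(c@[T[0],T[1],1]).round(1),'T',T.round(1),'toolz',R[:,2].round(3))
    fp=p[g][f[:,0]>np.percentile(f[:,0],99)];print('far end world',fp.mean(0).round(1))
    return W
E
python3 - <<'E'
from h import *
slipheld('w8');rows((610,174,230,-91.4))
E
```

```text
slip n 33575 slope along tool x -0.0 along tool y 0.0
far end tool x 69.2 top z at TCP 190.1 T [547.2 408.8 243.4] toolz [-0.034  0.001 -0.999]
far end world [561.6 476.  189.2]
t 25.4 p [546.6 408.5 241.3] jaw -13.54 F [ 0.3 -0.7 -3.8] gap 0.688 q [0.54 0.64 1.46 0.02 1.08 0.77]
8 -2.66 1.46 0.14 9.7; -2.38 1.89 0.14 9.7; -2.03 2.26 0.14 9.7; -1.62 2.57 0.14 9.7; -1.16 2.81 0.14 9.7; -0.67 2.96 0.14 9.7; -0.16 3.03 0.14 9.7; 0.36 3.01 0.14 9.7
```

View pics/w8.png

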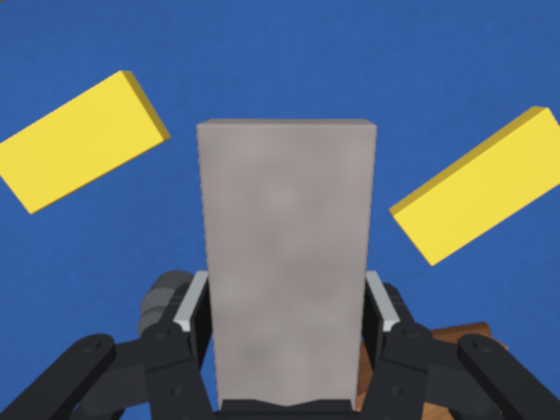

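The slip is held level and centred, with its far end at row 122. I carry it over to the stand, turning it so that tool x points down the slope.

Emit:
apply_moves:
  plan: "-2.7 1.5 0 9.7; -2.4 1.9 0 9.7; -2 2.3 0 9.7; -1.6 2.6 0.1 9.7; -1.2 2.8 0.1 9.7; -0.7 3 0.1 9.7; -0.2 3 0.1 9.7; 0.4 3 0 9.7"

```text
t: 26.4
tool_pos: [0.603, 0.1652, 0.224]
ee_rot: [[0.997, -0.059, -0.056], [-0.06, -0.998, -0.007], [-0.055, 0.01, -0.998]]
contact_force: [0.1, 0.2, -3.6]
finger_gap: 0.697
```

Emit:
apply_moves:
  plan: "0 0 0 0; 0 0 0 0; 0 0 0 0"

```text
t: 26.78
tool_pos: [0.602, 0.1642, 0.2212]
ee_rot: [[0.996, -0.059, -0.061], [-0.06, -0.998, -0.008], [-0.06, 0.011, -0.998]]
contact_force: [0.0, 0.1, -2.9]
finger_gap: 0.695
```

```bash
python3 - <<'E'
from h import *
W=slipheld('w9');np.savez('w9.npz',W=W);rows((605,173,200,-91.4))
for v in range(0,120,8):print(v,W[v,286].round(1))
z=W[...,2];m=(z>20)&(z<100);m[130:]=0
for v in (0,30,60,90,110):
    r=W[v];k=np.where((r[:,2]>15)&(r[:,2]<100))[0]
    if len(k):print(v,k[0],r[k[0]].round(1),k[-1],r[k[-1]].round(1))
E
```

```text
slip n 33760 slope along tool x -0.054 along tool y 0.046
far end tool x 70.1 top z at TCP 167.8 T [602.  164.2 221.2] toolz [-0.061 -0.008 -0.998]
far end world [668.4 158.9 163.4]
t 26.82 p [602.  164.2 221.3] jaw -93.39 F [ 0.9 -1.  -2.3] gap 0.692 q [0.16 0.59 1.62 0.   0.99 1.79]
1 0.25 -0.89 2.13 -2.0
0 [725.8 153.4  -0. ]
8 [7.209e+02 1.537e+02 7.000e-01]
16 [716.2 153.9  -0.8]
24 [711.1 154.3   1.3]
32 [7.061e+02 1.545e+02 1.000e-01]
40 [ 7.011e+02  1.548e+02 -7.000e-01]
48 [694.8 155.6  38.8]
56 [690.2 155.9  40.3]
64 [685.6 156.2  42.8]
72 [680.7 156.4  30.9]
80 [675.9 156.7  31.4]
88 [671.1 157.   33.9]
96 [666.3 157.3  36.7]
104 [661.4 157.6  38. ]
112 [656.7 158.   40.3]
60 0 [699.4 346.2  19. ] 359 [685.2 111.1  41.4]
90 0 [680.7 352.6  19.4] 559 [657.1 -33.7  18. ]
110 0 [667.7 357.   19.6] 559 [643.2 -36.9  17.8]
```

View pics/w9.png

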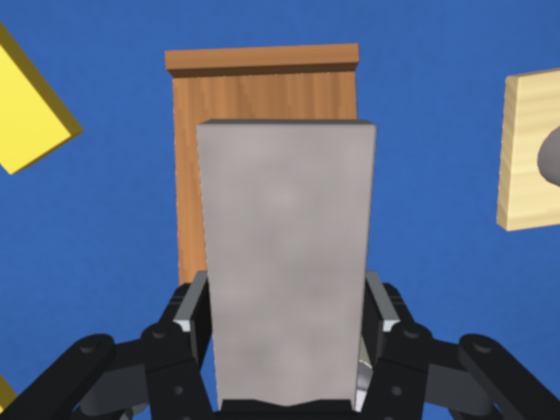

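```bash
python3 - <<'E'
from h import *
W=np.load('w9.npz')['W']
for v in (48,52,56,60,64,68,72,76,84,92,100,108,116):
    r=W[v];k=np.where((r[:,2]>22)&(r[:,2]<60)&(r[:,1]>90)&(r[:,1]<250))[0];print(v,k[0],r[k[0]].round(1),k[-1],r[k[-1]].round(1))
for u in (190,230,286,330):
    c=W[40:84,u];print(u,[(i+40,*c[i].round(1)) for i in range(20,36,2)])
p=W[78:118,180:350].reshape(-1,3);A=np.c_[p[:,:2],np.ones(len(p))];c=np.linalg.lstsq(A,p[:,2],rcond=None)[0];e=abs(A@c-p[:,2])<3;c=np.linalg.lstsq(A[e],p[e,2],rcond=None)[0];print(c,np.degrees(np.arctan2(c[1],c[0])))
E
```

```text
48 211 [697.6 201.9  37.4] 359 [692.1 110.8  39.3]
52 165 [696.9 230.   39.1] 359 [689.8 111.2  41.4]
56 165 [694.7 230.7  38.4] 359 [687.5 111.1  41.2]
60 166 [692.3 229.6  41.4] 359 [685.2 111.1  41.4]
64 166 [690.1 229.9  41.6] 357 [682.9 111.7  38.3]
68 166 [687.8 229.4  44.9] 355 [680.5 112.   32.9]
72 169 [685.4 230.2  37.2] 355 [678.  111.6  31.2]
76 173 [682.7 229.8  31.1] 355 [675.6 111.5  30.7]
84 173 [677.9 230.3  32.2] 355 [670.8 112.   33.4]
92 173 [673.  231.2  32.4] 356 [665.9 111.6  35.3]
100 174 [668.1 230.6  35.2] 356 [661.3 112.3  39. ]
108 174 [663.4 230.7  37.7] 356 [656.3 112.3  39.5]
116 174 [658.5 231.   39.7] 357 [651.3 111.8  40.5]
190 [(60, np.float64(691.5), np.float64(215.0), np.float64(41.0)), (62, np.float64(690.3), np.float64(215.2), np.float64(40.8)), (64, np.float64(689.2), np.float64(214.9), np.float64(43.2)), (66, np.float64(688.0), np.float64(215.3), np.float64(42.3)), (68, np.float64(686.9), np.float64(215.6), np.float64(41.8)), (70, np.float64(685.7), np.float64(216.4), np.float64(38.9)), (72, np.float64(684.5), np.float64(217.5), np.float64(35.
[... 936 characters left out ...]
(32.6)), (72, np.float64(680.7), np.float64(156.4), np.float64(30.9)), (74, np.float64(679.5), np.float64(156.5), np.float64(29.2))]
330 [(60, np.float64(686.3), np.float64(129.1), np.float64(42.2)), (62, np.float64(685.2), np.float64(129.2), np.float64(42.9)), (64, np.float64(684.0), np.float64(128.8), np.float64(39.5)), (66, np.float64(682.8), np.float64(128.6), np.float64(37.2)), (68, np.float64(681.5), np.float64(128.4), np.float64(35.5)), (70, np.float64(680.2), np.float64(127.9), np.float64(31.5)), (72, np.float64(678.9), np.float64(127.5), np.float64(28.4)), (74, np.float64(677.8), np.float64(127.8), np.float64(30.2))]
[-3.59682063e-01  5.48892256e-03  2.74757956e+02] 179.125706509153
```

The slip is over the stand: lip at rows 45–70, stand columns 165–358, and the slip is about 9 mm off in y. I move so it sits about 6 mm uphill of its goal and lower it to just above contact.

Emit:
apply_moves:
  plan: "1 -0.5 1 -1; 1 -0.5 1.5 -0.9; 0 0 1.5 0; 0 0 0.3 0; 0 0 0 0"
  grip_force: 25

```text
t: 27.45
tool_pos: [0.6205, 0.175, 0.1724]
ee_rot: [[0.998, -0.021, -0.063], [-0.021, -1.0, -0.008], [-0.063, 0.009, -0.998]]
contact_force: [0.3, 0.3, -3.7]
finger_gap: 0.692
```

```bash
python3 - <<'E'
from h import *
W=slipheld();rows((620,173,165,-91.5))
E
```

```text
slip n 33737 slope along tool x -0.056 along tool y 0.044
far end tool x 70.1 top z at TCP 119.0 T [620.5 175.  172.4] toolz [-0.063 -0.008 -0.998]
far end world [687.  171.9 114.4]
t 27.5 p [620.5 174.9 172.6] jaw -91.18 F [-0.1  0.5 -3.7] gap 0.692 q [0.17 0.68 1.6  0.   0.93 1.76]
1 -0.05 0.19 0.76 0.3
```

Emit:
apply_moves:
  plan: "0.1 0.2 0.5 0.3; 0 0 0.4 0; 0.1 0 0.4 0; 0 0 0.4 0; 0 0 0.3 0; 0 0 0 0"
  grip_force: 20

```text
t: 28.25
tool_pos: [0.6222, 0.1723, 0.1532]
ee_rot: [[0.998, -0.027, -0.059], [-0.027, -1.0, -0.007], [-0.058, 0.009, -0.998]]
contact_force: [0.0, -0.7, 0.8]
finger_gap: 0.699
```

```bash
python3 - <<'E'
from h import *
W=slipheld();rows((619,173,131.5,-91.5))
E
```

```text
slip n 33614 slope along tool x -0.095 along tool y 0.037
far end tool x 69.9 top z at TCP 99.7 T [622.2 172.3 153.2] toolz [-0.059 -0.007 -0.998]
far end world [688.6 170.5  92.7]
t 28.3 p [622.1 172.3 153.3] jaw -91.53 F [ 1.2 -1.6  0.8] gap 0.693 q [0.17 0.7  1.61 0.   0.89 1.76]
1 -0.32 -0.06 2.18 -0.0
```

Emit:
apply_moves:
  plan: "0 0 0.3 0; 0 0 0.4 0; 0 0 0.4 0; 0 0 0.3 0; 0 0 0 0"

```text
t: 28.92
tool_pos: [0.6228, 0.1718, 0.1394]
ee_rot: [[0.998, -0.027, -0.054], [-0.027, -1.0, -0.007], [-0.054, 0.009, -0.999]]
contact_force: [4.3, -1.4, 1.9]
finger_gap: 0.695
```

```bash
python3 - <<'E'
from h import *
W=slipheld('w10');rows((619,173,131.5,-91.5))
E
```

```text
slip n 32762 slope along tool x -0.285 along tool y 0.014
far end tool x 68.3 top z at TCP 85.6 T [622.8 171.8 139.4] toolz [-0.054 -0.007 -0.999]
far end world [687.1 169.3  66.7]
t 28.98 p [622.8 171.8 139.5] jaw -91.54 F [ 3.7 -2.3  1.5] gap 0.692 q [0.17 0.72 1.62 0.   0.86 1.76]
1 -0.38 -0.11 0.80 -0.0
```

Emit:
apply_moves:
  plan: "-0.1 -0.05 0.3 0; 0 0 0.2 0; 0 0 0.1 0; 0 0 0 0"

```text
t: 29.48
tool_pos: [0.6217, 0.1724, 0.1337]
ee_rot: [[0.998, -0.027, -0.053], [-0.027, -1.0, -0.007], [-0.053, 0.009, -0.999]]
contact_force: [3.3, -1.3, 1.7]
finger_gap: 0.694
```

```bash
python3 - <<'E'
from h import *
W=slipheld('w10');rows((619,173,131.5,-91.5))
E
```

```text
slip n 32120 slope along tool x -0.375 along tool y 0.008
far end tool x 66.7 top z at TCP 79.8 T [621.7 172.4 133.7] toolz [-0.053 -0.007 -0.999]
far end world [684.2 170.5  56.2]
t 29.52 p [621.7 172.4 133.8] jaw -91.54 F [ 3.7 -1.1  1.7] gap 0.69 q [0.17 0.73 1.62 0.   0.85 1.76]
1 -0.27 -0.06 0.23 -0.0
```

Emit:
apply_moves:
  plan: "0 0 0.15 0; 0 0 0.15 0; 0 0 0.1 0; 0 0 0 0"

```text
t: 30.02
tool_pos: [0.6215, 0.1723, 0.131]
ee_rot: [[0.998, -0.027, -0.053], [-0.028, -1.0, -0.007], [-0.052, 0.008, -0.999]]
contact_force: [3.2, -3.0, 0.9]
finger_gap: 0.692
```

```bash
python3 - <<'E'
from h import *
W=slipheld('w10');rows((619,173,131.5,-91.5))
for v in range(110,200,6):print(v,W[v,286].round(1))
E
```

```text
slip n 31775 slope along tool x -0.419 along tool y 0.005
far end tool x 65.7 top z at TCP 77.0 T [621.5 172.3 131. ] toolz [-0.053 -0.007 -0.999]
far end world [682.8 168.4  50.9]
t 30.07 p [621.5 172.3 130.9] jaw -91.56 F [ 3.8 -2.6  2.5] gap 0.692 q [0.17 0.73 1.63 0.   0.84 1.76]
1 -0.25 -0.06 -0.06 -0.1
110 [689.2 168.7  41.5]
116 [686.9 168.8  42.3]
122 [683.7 168.8  37.1]
128 [683.1 169.   49.2]
134 [681.3 169.   52.1]
140 [679.1 169.1  53. ]
146 [676.5 169.2  51.6]
152 [674.6 169.2  54. ]
158 [672.6 169.3  55.5]
164 [670.4 169.4  56.3]
170 [668.1 169.4  56.8]
176 [666.2 169.5  58.6]
182 [663.9 169.6  59.1]
188 [661.6 169.6  59.6]
194 [659.5 169.7  60.7]
```

View pics/w10.png

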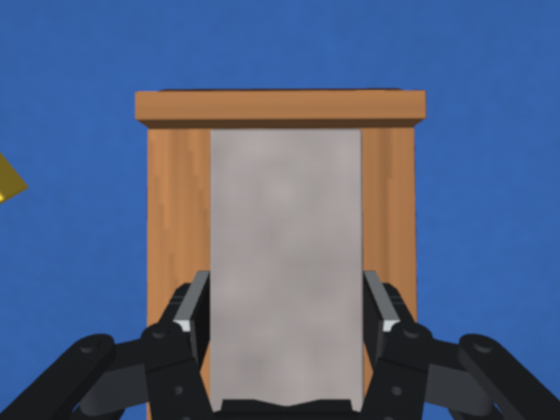

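The slip lies flat on the slope (0.419 against 0.423 for 0.4 rad), a few mm from the lip. The left gap is 62 px and the right gap 54 px, so it needs about 1.8 mm towards +y. I slide it while holding it.

Emit:
apply_moves:
  plan: "0 -0.1 0 0; 0 -0.1 0 0; 0.2 0 0.05 0; 0.2 0 0.07 0; 0 0 0 0"
  grip_force: 40

```text
t: 30.7
tool_pos: [0.6244, 0.1744, 0.1297]
ee_rot: [[0.998, -0.027, -0.056], [-0.027, -1.0, -0.007], [-0.056, 0.009, -0.998]]
contact_force: [5.1, -3.5, 2.8]
finger_gap: 0.693
```

```bash
cat >> h.py <<'E'
def onrest():
    W=slipheld();im=None
    for v in (140,180,220):
        r=W[v];z=r[:,2];c=np.median(z[270:300]);k=np.where(abs(z-c)<3)[0];k=k[(k>195)&(k<375)]
        m=np.where((z>c-30)&(z<c+5)&(abs(r[:,1]-172)<75)&(z>20))[0]
        print(v,'slip y',r[k[0],1].round(1),r[k[-1],1].round(1),'mid',((r[k[0],1]+r[k[-1],1])/2).round(1),'stand y',r[m[0],1].round(1),r[m[-1],1].round(1),'mid',((r[m[0],1]+r[m[-1],1])/2).round(1))
    print([tuple(W[v,286].round(1)) for v in range(108,140,2)])
E
python3 - <<'E'
from h import *
rows((619,173,131.5,-91.5));onrest()
E
```

```text
t 30.7 p [624.4 174.4 129.7] jaw -91.54 F [ 5.1 -3.5  2.8] gap 0.693 q [0.17 0.74 1.62 0.   0.85 1.77]
1 -0.54 0.15 -0.18 -0.0
slip n 31825 slope along tool x -0.422 along tool y 0.005
far end tool x 65.7 top z at TCP 75.5 T [624.4 174.4 129.7] toolz [-0.056 -0.007 -0.998]
far end world [685.6 169.4  49.4]
140 slip y 200.5 141.4 mid 171.0 stand y 231.2 111.8 mid 171.5
180 slip y 200.9 141.8 mid 171.3 stand y 231.0 112.1 mid 171.6
220 slip y 201.2 142.5 mid 171.9 stand y 231.6 112.9 mid 172.3
[(np.float64(692.6), np.float64(170.8), np.float64(39.3)), (np.float64(691.9), np.float64(170.8), np.float64(40.6)), (np.float64(691.2), np.float64(170.8), np.float64(41.4)), (np.float64(690.2), np.float64(170.8), np.float64(40.1)), (np.float64(689.7), np.float64(170.9), np.float64(42.4)), (np.float64(688.9), np.float64(170.9), np.float64(41.6)), (np.float64(688.1), np.float64(170.9), np.float64(42.1)), (np.float64(687.4), np.float64(170.9), np.float64(42.7)), (np.float64(686.6), np.float64(171.0), np.float64(42.9)), (np.float64(685.8), np.float64(171.0), np.float64(42.7)), (np.float64(686.1), np.float64(171.0), np.float64(49.7)), (np.float64(685.2), np.float64(171.1), np.float64(48.5)), (np.float64(684.6), np.float64(171.1), np.float64(50.0)), (np.float64(684.0), np.float64(171.1), np.float64(50.8)), (np.float64(683.3), np.float64(171.1), np.float64(51.1)), (np.float64(682.5), np.float64(171.2), np.float64(51.2))]
```

Emit:
apply_moves:
  plan: "0.1 -0.03 0.04 0; 0.1 0 0.04 0; 0.1 0 0.03 0; 0 0 0 0"

```text
t: 31.25
tool_pos: [0.626, 0.175, 0.1291]
ee_rot: [[0.998, -0.027, -0.06], [-0.028, -1.0, -0.007], [-0.059, 0.009, -0.998]]
contact_force: [4.1, -3.6, 2.7]
finger_gap: 0.688
```

```bash
python3 - <<'E'
from h import *
rows((619,173,131.5,-91.5));onrest()
E
```

```text
t 31.25 p [626.  175.  129.1] jaw -91.55 F [ 4.1 -3.6  2.7] gap 0.688 q [0.17 0.74 1.61 0.   0.85 1.77]
1 -0.70 0.21 -0.24 -0.0
slip n 31808 slope along tool x -0.422 along tool y 0.005
far end tool x 65.7 top z at TCP 74.9 T [626.  175.  129.1] toolz [-0.06  -0.007 -0.998]
far end world [686.9 173.5  49. ]
140 slip y 201.2 141.9 mid 171.6 stand y 230.2 111.4 mid 170.8
180 slip y 201.7 142.6 mid 172.2 stand y 230.8 111.9 mid 171.3
220 slip y 202.6 142.6 mid 172.6 stand y 231.0 111.8 mid 171.4
[(np.float64(694.0), np.float64(171.4), np.float64(39.7)), (np.float64(693.2), np.float64(171.4), np.float64(39.9)), (np.float64(692.6), np.float64(171.4), np.float64(41.0)), (np.float64(691.7), np.float64(171.4), np.float64(40.7)), (np.float64(691.1), np.float64(171.5), np.float64(41.5)), (np.float64(690.0), np.float64(171.5), np.float64(39.9)), (np.float64(689.2), np.float64(171.5), np.float64(40.0)), (np.float64(688.7), np.float64(171.5), np.float64(41.7)), (np.float64(688.1), np.float64(171.5), np.float64(42.8)), (np.float64(687.1), np.float64(171.6), np.float64(42.0)), (np.float64(687.3), np.float64(171.6), np.float64(47.6)), (np.float64(686.7), np.float64(171.6), np.float64(48.9)), (np.float64(686.1), np.float64(171.7), np.float64(49.6)), (np.float64(685.3), np.float64(171.7), np.float64(49.7)), (np.float64(684.6), np.float64(171.7), np.float64(50.4)), (np.float64(683.8), np.float64(171.7), np.float64(50.1))]
```

Emit:
apply_moves:
  plan: "0.15 0.05 0.05 0; 0.15 0 0.05 0; 0.1 0 0.03 0; 0 0 0 0"

```text
t: 31.8
tool_pos: [0.6271, 0.1749, 0.1288]
ee_rot: [[0.997, -0.027, -0.067], [-0.028, -1.0, -0.007], [-0.067, 0.009, -0.998]]
contact_force: [3.8, -1.5, 1.1]
finger_gap: 0.691
```

```bash
python3 - <<'E'
from h import *
rows((619,173,131.5,-91.5));onrest()
E
```

```text
t 31.8 p [627.1 174.9 128.8] jaw -91.55 F [ 3.8 -1.5  1.1] gap 0.691 q [0.17 0.74 1.6  0.01 0.86 1.76]
1 -0.80 0.21 -0.27 -0.1
slip n 31792 slope along tool x -0.423 along tool y 0.006
far end tool x 65.8 top z at TCP 74.4 T [627.1 174.9 128.8] toolz [-0.067 -0.007 -0.998]
far end world [687.4 172.8  48.8]
140 slip y 201.5 142.1 mid 171.8 stand y 230.9 111.3 mid 171.1
180 slip y 202.1 142.5 mid 172.3 stand y 231.0 112.0 mid 171.5
220 slip y 202.1 143.0 mid 172.6 stand y 231.4 112.1 mid 171.8
[(np.float64(694.4), np.float64(171.3), np.float64(39.3)), (np.float64(693.6), np.float64(171.4), np.float64(39.6)), (np.float64(692.9), np.float64(171.4), np.float64(39.9)), (np.float64(692.2), np.float64(171.4), np.float64(40.7)), (np.float64(691.5), np.float64(171.4), np.float64(41.3)), (np.float64(690.5), np.float64(171.4), np.float64(40.4)), (np.float64(690.0), np.float64(171.5), np.float64(42.0)), (np.float64(689.1), np.float64(171.5), np.float64(41.6)), (np.float64(688.4), np.float64(171.5), np.float64(42.3)), (np.float64(687.7), np.float64(171.5), np.float64(42.4)), (np.float64(687.9), np.float64(171.6), np.float64(48.6)), (np.float64(687.1), np.float64(171.6), np.float64(48.1)), (np.float64(686.5), np.float64(171.6), np.float64(49.4)), (np.float64(685.6), np.float64(171.7), np.float64(48.5)), (np.float64(685.3), np.float64(171.7), np.float64(51.2)), (np.float64(684.3), np.float64(171.7), np.float64(50.1))]
```

Emit:
apply_moves:
  plan: "0.2 0.05 0.05 0; 0.2 0 0.05 0; 0.2 0 0.05 0; 0.2 0 0.05 0"

```text
t: 32.35
tool_pos: [0.6283, 0.1749, 0.1286]
ee_rot: [[0.996, -0.027, -0.086], [-0.027, -1.0, -0.008], [-0.085, 0.01, -0.996]]
contact_force: [-11.9, -3.5, 17.0]
finger_gap: 0.695
```

```bash
python3 - <<'E'
from h import *
rows((619,173,131.5,-91.5));onrest()
E
```

```text
t 32.35 p [628.3 174.9 128.6] jaw -91.52 F [-11.9  -3.5  17. ] gap 0.695 q [0.17 0.75 1.59 0.01 0.89 1.76]
1 -0.92 0.22 -0.29 -0.0
slip n 31916 slope along tool x -0.422 along tool y 0.005
far end tool x 66.0 top z at TCP 73.9 T [628.3 174.9 128.6] toolz [-0.086 -0.008 -0.996]
far end world [687.5 170.2  48.7]
140 slip y 201.1 141.7 mid 171.4 stand y 230.8 111.2 mid 171.0
180 slip y 201.5 142.2 mid 171.8 stand y 230.9 112.2 mid 171.6
220 slip y 201.9 142.8 mid 172.3 stand y 231.1 112.6 mid 171.8
[(np.float64(694.1), np.float64(171.3), np.float64(39.1)), (np.float64(693.4), np.float64(171.3), np.float64(39.8)), (np.float64(692.7), np.float64(171.4), np.float64(40.1)), (np.float64(691.9), np.float64(171.4), np.float64(39.9)), (np.float64(691.4), np.float64(171.4), np.float64(41.6)), (np.float64(690.4), np.float64(171.4), np.float64(40.5)), (np.float64(689.9), np.float64(171.5), np.float64(42.2)), (np.float64(688.9), np.float64(171.5), np.float64(40.9)), (np.float64(688.6), np.float64(171.5), np.float64(43.6)), (np.float64(687.4), np.float64(171.5), np.float64(41.5)), (np.float64(687.8), np.float64(171.6), np.float64(47.8)), (np.float64(687.1), np.float64(171.6), np.float64(48.0)), (np.float64(686.6), np.float64(171.6), np.float64(49.3)), (np.float64(686.1), np.float64(171.7), np.float64(50.8)), (np.float64(685.3), np.float64(171.7), np.float64(50.4)), (np.float64(684.4), np.float64(171.7), np.float64(50.2))]
```

Contact with the lip is confirmed: -12 N in x and the slip no longer moves. It is centred to about 0.4 mm, so I release.

Emit:
apply_moves:
  plan: "-0.1 0 0 0; 0 0 0 0"

```text
t: 32.65
tool_pos: [0.6276, 0.1752, 0.1289]
ee_rot: [[0.996, -0.027, -0.084], [-0.028, -1.0, -0.007], [-0.084, 0.01, -0.996]]
contact_force: [-0.9, -2.6, 5.1]
finger_gap: 0.69
```

Emit:
apply_moves:
  plan: "0 0 0 0; 0 0 0 0; 0 0 0 0; 0 0 -1.5 0; 0 0 -3 0; 0 0 -4 0; -2 0 -4 0; 0 0 0 0"
  hand: 1

```text
t: 33.65
tool_pos: [0.6177, 0.1772, 0.2609]
ee_rot: [[0.996, -0.027, -0.088], [-0.027, -1.0, -0.007], [-0.088, 0.01, -0.996]]
contact_force: [0.4, 0.5, 0.3]
finger_gap: 1.002
```

```bash
python3 - <<'E'
from h import *
im,W=look();cv2.imwrite('pics/w11.png',cv2.cvtColor(im,cv2.COLOR_RGB2BGR));np.savez('w11.npz',W=W)
rows((480,150,300,-91.5));W=W*1000
for u in (270,290,310):print(u,[(v,*W[v,u].round(1)) for v in range(40,150,4) if 655<W[v,u,0]<697])
E
```

```text
t 33.7 p [617.7 177.  259.1] jaw -91.53 F [ 0.4  0.8 -0.4] gap 0.997 q [0.17 0.58 1.52 0.01 1.13 1.77]
3 -4.56 1.02 -1.36 -0.0; -4.56 1.02 -1.36 -0.0; -4.56 1.02 -1.36 -0.0
270 [(64, np.float64(695.5), np.float64(183.5), np.float64(40.6)), (68, np.float64(692.8), np.float64(183.6), np.float64(40.6)), (72, np.float64(690.1), np.float64(183.7), np.float64(41.2)), (76, np.float64(687.8), np.float64(183.7), np.float64(46.8)), (80, np.float64(685.3), np.float64(183.7), np.float64(49.9)), (84, np.float64(682.7), np.float64(183.8), np.float64(50.4)), (88, np.float64(680.1), np.float64(183.9), np.float64(51.2)), (92, np.float64(677.6), np.float64(183.9), np.float64(53.5)), (96, np.float64(675.0), np.float64(184.0), np.float64(54.2)), (100, np.float64(672.3), np.float64(184.1), np.float64(54.2)), (104, np.float64(669.8), np.float64(184.2), np.float64(56.0)), (108, np.float64(667.1), np.float64(184.3), np.float64(56.2)), (112, np.float64(664.7), np.float64(184.3), np.float64(58.3)), (116, np.float64(661.9), np.float64(184.5), np.float64(58.5)), (120, np.float64(659.6), np.float64(184.5), np.fl
[... 1507 characters left out ...]
t64(50.0)), (84, np.float64(681.9), np.float64(155.6), np.float64(50.2)), (88, np.float64(679.4), np.float64(155.7), np.float64(52.1)), (92, np.float64(676.8), np.float64(155.8), np.float64(53.1)), (96, np.float64(674.2), np.float64(155.9), np.float64(54.0)), (100, np.float64(671.7), np.float64(156.0), np.float64(55.6)), (104, np.float64(669.0), np.float64(156.0), np.float64(55.8)), (108, np.float64(666.4), np.float64(156.1), np.float64(56.6)), (112, np.float64(663.8), np.float64(156.2), np.float64(58.2)), (116, np.float64(661.1), np.float64(156.2), np.float64(58.6)), (120, np.float64(658.8), np.float64(156.4), np.float64(61.1)), (124, np.float64(656.1), np.float64(156.4), np.float64(61.7))]
```

View pics/w11.png

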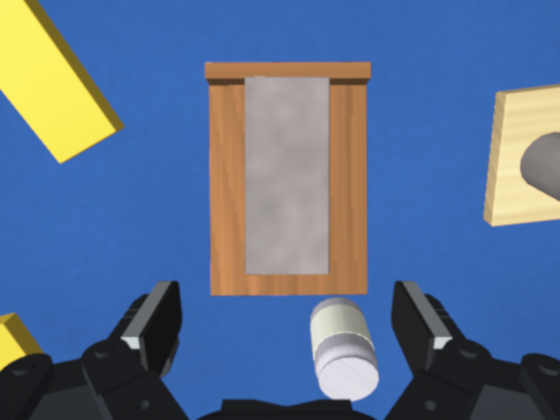

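The slip lies on the stand's midline (columns 245–329 against the stand's 210–368) and touches the lip at row 77. One last overall check.

```bash
python3 - <<'E'
from h import *
im,W=look('top');cv2.imwrite('pics/top3.png',cv2.cvtColor(im,cv2.COLOR_RGB2BGR))
for n,b in dict(board=(262,115,385,190,.010,.026),brick=(280,115,370,190,.055,.075),hex=(300,115,350,190,.082,.1),core=(270,115,310,190,.085,.11),tin=(200,205,245,245,.06,.1),weight=(130,215,165,250,.035,.07)).items():
    r=topface(W,b[:4],*b[4:]);print(n,r and (np.round(r[0][0],1),np.round(r[0][1],1),round(r[0][2],1),r[2]))
im,_=arm.get_image('scene');cv2.imwrite('pics/scene3.png',cv2.cvtColor(im,cv2.COLOR_RGB2BGR))
E
```

```text
board (array([ 620.6, -141.7]), array([121.1, 270.6]), 5.5, 2979)
brick (array([ 620.4, -141.6]), array([ 61. , 100.9]), 5.3, 483)
hex (array([ 620. , -140.4]), array([55.7, 62.3]), 62.8, 447)
core (array([610.8, -48.5]), array([47.3, 47.7]), 88.9, 322)
tin (array([434.9, 119.7]), array([56.4, 44.2]), 8.2, 356)
weight None
```

View pics/scene3.png

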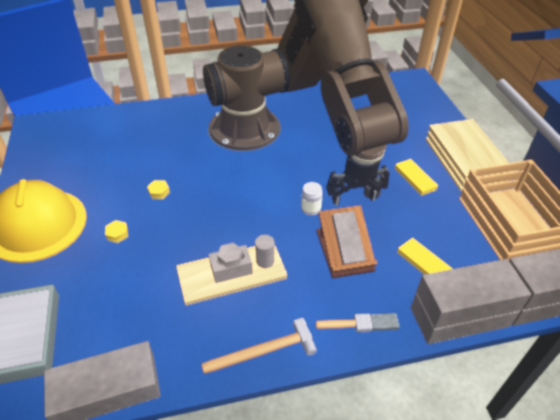

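```bash
python3 -c "
from rig import arm
print(arm.get_state()['t'],arm.get_state()['contact_force']);print(arm.sign_off())"
```

```text
33.8 [-1.29724615 -0.11139453 -0.64985968]
the job is handed in; nothing more can be done
None
```

The job is done and handed in at 33.8 s, in the order asked: brick, paver, core, slip. Each piece was lowered until it touched before I released it.

| Piece | Last check |
|---|---|
| Brick | About 0.3 mm from the board centre and within 0.2° of the board's direction (top camera) |
| Paver | About 0.7 mm from the brick centre by the wrist camera, about 1.2 mm by the top camera |
| Core | Upright, about 1.2 mm from its spot after release (0.8 mm off the centreline, 93.4 mm from the board centre instead of 92.5 mm) |
| Slip | Flat on the slope at 0.40 rad, about 0.4 mm off the middle, and against the lip; pushing it gave -12 N and it moved no further |

- **Cameras disagree:** the top camera reads about 2 mm higher in y than the wrist camera. I judged positions only within one camera and allowed for that offset.
- **Tool tilt:** the tool tilted up to about 0.09 rad off vertical during the run. The core went down tilted about 0.02 rad, and the last wrist view shows it standing upright.
- **Bystanders:** I moved neither the tin nor the weight, and the last scene view shows the tin standing. The weight was hidden behind the gripper, so I could not confirm it in the last pictures. The tin was partly hidden from above, so its last top-camera reading (about 5 mm off) is not reliable.

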